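# Tighten the rosette press crosswise in two passes

## Task

Clamp the guitar rosette in its press by tightening the four T-knobs clockwise in crisscross order - red, white, yellow, blue - in two passes. On the first pass turn each knob through its free play until you feel it bite, then about 15 degrees more and no further, so that it is just snug; on the second pass, in the same order, turn each one another 45 degrees. Do not overtighten any knob or lean on the plate, leave the other things on the bench alone, and let go when done.

Things in the scene. Friction and masses are not known exactly. Their poses are not given: they have to be found in the camera images.
- press: round wooden base board of the rosette press, 250 mm across, 18 mm thick, fixed to the table anywhere near its middle at any yaw; origin at the centre of its underside, z up. Four 10 mm steel studs stand on it at x, y = +-55 mm of its frame; each carries a coloured T-knob (red +x +y, white -x -y, yellow +x -y, blue -x +y)
- plate: loose aluminium pressing plate, 156 x 156 x 15 mm, 0.9 kg, with a round window in the middle and a hole around each stud; lies over the soundboard offcut on the board, its top 37 mm above the table; origin at the centre of its underside. It beds in a little as knobs are tightened, so a tight knob eases the others by a few newtons
- grip_red (a point): middle of the red T-knob's bar (+x +y on the board), about 80 mm above the table; bar 46 mm along this frame's x, 14 mm along y, z up, top 12 mm above, underside 16 mm below this point. Turns about the vertical axis through here, clockwise from above to tighten. It has 0.2 to 0.8 rad of free play (each differs; 0.05 N m), then bites: 0.35 N m or more. It stays where left
- shoe_red: sprung steel flange, 42 mm across, under the red knob; origin on the axis, 6 mm above the flange's underside. It lies on the plate without pressing. Once the knob bites, each further rad sinks knob and nut 3 mm and adds about 30 N of clamping force under the flange
- grip_white (a point): middle of the white T-knob's bar (-x -y, diagonally opposite red on the board), about 80 mm above the table; bar 46 mm along this frame's x, 14 mm along y, z up, top 12 mm above, underside 16 mm below this point. Turns about the vertical axis through here, clockwise from above to tighten. It has 0.2 to 0.8 rad of free play (each differs; 0.05 N m), then bites: 0.35 N m or more. It stays where left
- shoe_white: sprung steel flange, 42 mm across, under the white knob; origin on the axis, 6 mm above the flange's underside. It lies on the plate without pressing. Once the knob bites, each further rad sinks knob and nut 3 mm and adds about 30 N of clamping force under the flange
- grip_yellow (a point): middle of the yellow T-knob's bar (+x -y on the board), about 80 mm above the table; bar 46 mm along this frame's x, 14 mm along y, z up, top 12 mm above, underside 16 mm below this point. Turns about the vertical axis through here, clockwise from above to tighten. It has 0.2 to 0.8 rad of free play (each differs; 0.05 N m), then bites: 0.35 N m or more. It stays where left
- shoe_yellow: sprung steel flange, 42 mm across, under the yellow knob; origin on the axis, 6 mm above the flange's underside. It lies on the plate without pressing. Once the knob bites, each further rad sinks knob and nut 3 mm and adds about 30 N of clamping force under the flange
- grip_blue (a point): middle of the blue T-knob's bar (-x +y, diagonally opposite yellow on the board), about 80 mm above the table; bar 46 mm along this frame's x, 14 mm along y, z up, top 12 mm above, underside 16 mm below this point. Turns about the vertical axis through here, clockwise from above to tighten. It has 0.2 to 0.8 rad of free play (each differs; 0.05 N m), then bites: 0.35 N m or more. It stays where left
- shoe_blue: sprung steel flange, 42 mm across, under the blue knob; origin on the axis, 6 mm above the flange's underside. It lies on the plate without pressing. Once the knob bites, each further rad sinks knob and nut 3 mm and adds about 30 N of clamping force under the flange
- sanding_block: cork sanding block 90 x 45 x 30 mm, loose; bystander, leave alone
- washer_tin: round metal tin, 66 mm across, 30 mm tall, loose; bystander, leave alone
- brace_sticks: pair of spruce sticks 150 mm long, 14 mm tall, loose; bystander, leave alone
- chisel: slim steel tool with a wooden handle, 200 mm long, lying, loose; bystander, leave alone
- glue: white bottle with orange cap, 54 mm across, 130 mm tall, loose; bystander, leave alone
- mallet: wooden mallet 250 mm long, its head 110 x 60 x 56 mm, lying, loose; bystander, leave alone
Not all that is in view belongs to the job. Of the things like the plate, leave any that is pink or purple; of the rest the larger one is meant.

How it is judged:
On the way, in this order (a step that is already met when the one before it is completed fails the run):
1. first pass: red knob snug (1 to 13 N under its steel flange) (contact force between shoe_red and plate between 1 and 13 N), for 0.2 s.
2. first pass: white knob snug (1 to 13 N under its steel flange), the earlier ones still snug (contact force between shoe_red and plate between 0.5 and 13 N and contact force between shoe_white and plate between 1 and 13 N), for 0.2 s.
3. first pass: yellow knob snug (1 to 13 N under its steel flange), the earlier ones still snug (contact force between shoe_red and plate between 0.5 and 13 N and contact force between shoe_white and plate between 0.5 and 13 N and contact force between shoe_yellow and plate between 1 and 13 N), for 0.2 s.
4. first pass: blue knob snug (1 to 13 N under its steel flange), the earlier ones still snug (contact force between shoe_red and plate between 0.5 and 13 N and contact force between shoe_white and plate between 0.5 and 13 N and contact force between shoe_yellow and plate between 0.5 and 13 N and contact force between shoe_blue and plate between 1 and 13 N), for 0.2 s.
5. second pass: red knob tight (19 to 48 N), the later ones still only snug (contact force between shoe_red and plate between 19 and 48 N and contact force between each of shoe_white, shoe_yellow, shoe_blue and plate below 15 N), for 0.2 s.
6. second pass: white knob tight (19 to 48 N), the later ones still only snug (contact force between shoe_red and plate between 19 and 48 N and contact force between shoe_white and plate between 19 and 48 N and contact force between each of shoe_yellow, shoe_blue and plate below 15 N), for 0.2 s.
7. second pass: yellow knob tight (19 to 48 N), the later ones still only snug (contact force between shoe_red and plate between 19 and 48 N and contact force between shoe_white and plate between 19 and 48 N and contact force between shoe_yellow and plate between 19 and 48 N and contact force between shoe_blue and plate below 15 N), for 0.2 s.
8. second pass: blue knob tight (19 to 48 N), all four tight (contact force between shoe_red and plate between 19 and 48 N and contact force between shoe_white and plate between 19 and 48 N and contact force between shoe_yellow and plate between 19 and 48 N and contact force between shoe_blue and plate between 19 and 48 N), for 0.2 s.
At the end, for the whole second after the job is handed in: All four flanges press on the plate with 19 to 48 N each, the plate lies level (within 0.03 rad) and at rest, and the knobs are released (all of step 8 and angle between plate's own z axis and vertical below 0.03 rad and linear speed of plate below 0.01 m/s); the robot touches nothing.
It fails at once if any knob is overtightened (more than 58 N under its flange) (contact force between any of shoe_red, shoe_white, shoe_yellow, shoe_blue and plate above 58 N).
It fails at once if a bystander is moved more than 40 mm (distance of any of sanding_block, washer_tin, brace_sticks, chisel, glue, mallet from where it was at the start of the episode above 0.04 m).
It fails at once if the plate is shoved more than 8 mm out of place (distance of plate from where it was at the start of the episode above 0.008 m).
It fails at once if the gripper leans on the pressing plate (more than 15 N) (contact force between any of the fingers, the arm and plate above 15 N).
It also fails if it takes over 72 s, if anything falls off the work surface, if the arm or the gripper's body presses on something with over 40 N, if the wrist force passes 120 N, or if a joint passes its speed limit or range.

## Robot

A 6-joint arm with a two-finger parallel gripper is mounted at the origin on the work surface. World frame = base frame: x ahead of the robot, y to its left, z up, the work surface at z = 0. Lengths are in m, angles in rad, forces in N, time in s.
With the tool pointing down it reaches from about 0.4 to 0.825 m from the base axis. Payload 7 kg.
Tool frame: the origin (TCP) lies between the finger pads; the fingertips stand 17 mm ahead of it and the grasp point (between the pads) lies 2 mm behind it; x points along the fingers, z is the direction in which the jaws open and shut, and the axes are right-handed (so a half turn about x gives the same grasp; the last joint's range is limited). The gripper opens to 88 mm and grips with 3 to 60 N. Pads are 19 mm wide; open, the fingers measure 130 mm over their backs; the gripper's body (78 mm by 193 mm) begins 47 mm behind the grasp point.
Start: joints at [1.398, 0.359, 0.012, 0, -1.224, -0.288], TCP at [0.3, 0.605, 0.244] pointing down, gripper open.
Joint ranges: [-3.07, 3.07], [-1.43, 2.12], [-1.02, 1.25], [-3.03, 1.67], [-3.05, -0], [-3.03, 3.03]. Speed limits (rad/s): [2.39, 2.39, 3.01, 3.14, 3.14, 3.14].

## Interface

Orientations are given as [roll, pitch, yaw] about the fixed x, y, z axes, in that order (R = Rz(yaw) Ry(pitch) Rx(roll)).
In Python, from station import * gives the robot as it stands.
- The arm moves only by the tool step_arm, never from a script. Its argument "deltas" is a list of rows, each a list of 5 numbers: the shift along the tool's x, y, z in cm, then the turn about the tool's x in degrees, then the closure, from 0 (fully open) to 1 (shut). In form: [[dx, dy, dz, roll, fingers], ...]. A call has exactly 10 rows; each row is the pose to reach, as a shift and turn from the pose commanded when the call began, along the tool's axes at that moment; what a row does not reach only later rows make up. A row lasts 1/12 s, in which the tool goes at most 41.7 mm and 7.16 degrees, less where a joint would pass 70% of its speed; a pose out of reach is approached as far as the arm can. A call with a gripper value outside its range is refused whole. The fingers move at their own pace and stop on an object; "squeeze" is the grip in N (left out, the last holds). Time passes only in rows, so rows that repeat a pose let the fingers close, or fill a call up. It gives the time, the measured TCP pose, the force and the opening at its end, in the units of the state.
- get_state(): the state, without advancing time (a new reading comes with each control period).
- grab_frame(name): name is "scene" or "top"; returns a dict with "pixels" (384x512x3 uint8, red, green, blue), "range_z" (384x512 float32, m along the optical axis (not along the pixel's ray), 0 where there is no reading), "fx", "fy", "cx", "cy" (pixels), "k1" (the pictures are not rectified: a ray, as slopes to the right and down, at radius r is drawn at 1 + k1 r^2 times it, then the intrinsics apply), "view" (4x4, takes a point from world to camera coordinates). Camera axes: x right, y down, z forward; pixel columns grow to the right and rows downward; lengths in m; the calibration is good to about 2 mm. A picture is of the moment at which its call begins.
- job_done(): hands the job in, once; it reports no verdict.
Trained networks look in the newest picture that a camera, given by its name, has taken for a name from the list of things; names that differ only in an ending like _2 or _b are one class to them, and where a whole thing is asked for, a point or a joint stands for the part that bears it (a point fixed in the world has none). Each returns a list of dicts, best first, with "conf" (0 to 1); they miss things now and then, are a little off and sometimes report something else, mostly with a low value. They report only what shows in the picture. A call takes as long as a camera call. They do not tell look-alikes from the thing itself.
- boxes_of(thing, camera): "extent" ([left, top, right, bottom] in pixels, round what is visible of it).
- masks_of(thing, camera): "mask" (384x512 bool, what is visible of it) and "extent" ([left, top, right, bottom] in pixels, round what is visible of it).
The state is a dict: "t": time; "q": joint angles; "qd": joint speeds; "joint_efforts": joint torques, N m; "eef_pos": TCP position; "ee_rot": TCP orientation; "force": force on the tool from outside, world axes, zero at the start; "moment": the same for the moment, N m; "width": finger opening in m.
Only numpy, scipy, OpenCV 4.12 (cv2) and the standard library are available. Lean on these libraries where they do the work, as an engineer would, in place of code of your own. Each camera call takes 0.05 s, during which the arm holds its last target.

## Working session

There is one attempt and no reset: what is moved stays moved. The work goes in short steps, Python scripts to look and compute and a tool call to move; the robot and the scene stay as the last step left them, time stands still between calls to the robot, and variables do not carry over. Pictures are saved under pics/ and viewed, and the job is handed in when it is done.

Besides the shell and the picture viewer there is one more tool, called after "Request:" as name([rows], argument=value, ...), one row to a line, values as JSON. step_arm: Moves the arm, as the interface text tells. Its arguments: {"type":"object","properties":{"deltas":{"type":"array"},"squeeze":{"type":"number"}},"required":["deltas"]}

```bash
ls; mkdir -p pics; python3 - <<'E'
from station import *
import cv2
print(get_state())
for n in ("scene","top"):
    f=grab_frame(n); cv2.imwrite(f"pics/{n}0.png",f["pixels"][:,:,::-1])
    print(n,f["fx"],f["fy"],f["cx"],f["cy"],f["k1"],f["view"])
E
```

```text
pics
{'t': 0.0, 'q': array([ 1.39809534e+00,  3.59367390e-01,  1.10496967e-02, -3.44555813e-04,
       -1.22410799e+00, -2.88097498e-01]), 'qd': array([-0.0004385 , -0.00175714,  0.00037044,  0.00111681, -0.00011882,
       -0.0003712 ]), 'joint_efforts': array([ 1.85792938e-03, -5.82717919e+01,  2.93053794e+01,  6.99704424e+00,
        6.73410657e-03, -1.72020459e-04]), 'eef_pos': array([0.29996656, 0.60416113, 0.2426323 ]), 'ee_rot': array([ 0.09188832,  1.56913508, -1.93982383]), 'force': array([-0.48137973,  0.11931476,  0.01127305]), 'moment': array([-0.03827265, -0.00240592,  0.04712748]), 'width': 0.08769756103093894}
scene 414.462095199565 414.462095199565 252.87589588735867 188.51715548321826 -0.1091877003629266 [[ 0.54243572  0.84001151 -0.01200629 -0.26940097]
 [ 0.49669074 -0.3321977  -0.80183726 -0.22841176]
 [-0.67754099  0.42898175 -0.59742184  1.82138972]
 [ 0.          0.          0.          1.        ]]
top 463.51071696691685 463.51071696691685 259.7361793235711 188.8575216025582 -0.11663625643695225 [[ 0.0134224  -0.99990679 -0.00250084 -0.03928544]
 [-0.98258507 -0.01272624 -0.18537695  0.52654085]
 [ 0.18532785  0.00494549 -0.9826643   1.25148802]
 [ 0.          0.          0.          1.        ]]
```

View pics/scene0.png

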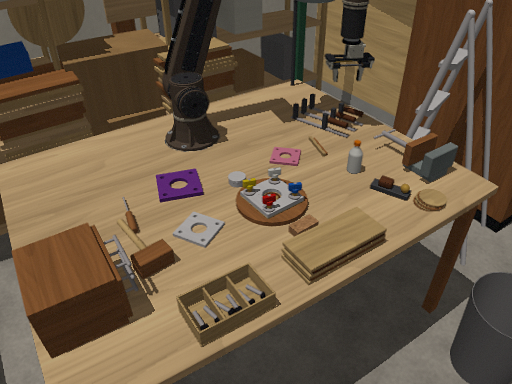

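View pics/top0.png

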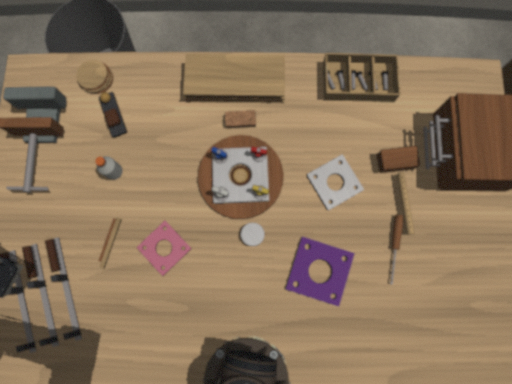

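The press carries four coloured knobs: scene (272,198), top (240,177). The plate-like things in the top view are:
- the plate on the press (240,175), held by the studs
- a loose light plate (335,182)
- a purple one (320,270)
- a pink one (164,247)

The one on the press is meant. I'll take a close crop and measure next.

```bash
cat > h.py <<'E'
from station import *
import numpy as np, cv2
def K(f): return np.array([[f["fx"],0,f["cx"]],[0,f["fy"],f["cy"]],[0,0,1.]]), np.array([f["k1"],0,0,0,0.])
def proj(f,P):
    k,d=K(f); V=np.array(f["view"]); rv=cv2.Rodrigues(V[:3,:3])[0]
    return cv2.projectPoints(np.asarray(P,float).reshape(-1,3),rv,V[:3,3],k,d)[0].reshape(-1,2)
def rays(f,uv):
    k,d=K(f); return cv2.undistortPointsIter(np.asarray(uv,float).reshape(-1,1,2),k,d,None,None,(3,50,1e-10)).reshape(-1,2) if hasattr(cv2,'undistortPointsIter') else cv2.undistortPoints(np.asarray(uv,float).reshape(-1,1,2),k,d).reshape(-1,2)
def unproj(f,uv,z):
    r=rays(f,uv); z=np.asarray(z).reshape(-1,1); pc=np.hstack([r*z,z]); V=np.array(f["view"])
    return (pc-V[:3,3])@V[:3,:3]
def atz(f,uv,zw):
    r=rays(f,uv); V=np.array(f["view"]); c=-V[:3,:3].T@V[:3,3]
    d=np.hstack([r,np.ones((len(r),1))])@V[:3,:3]
    return c+d*((zw-c[2])/d[:,2])[:,None]
def masks(f):
    h=cv2.cvtColor(f["pixels"],cv2.COLOR_RGB2HSV).astype(int); H,S,V=h[...,0],h[...,1],h[...,2]
    return dict(red=((H<6)|(H>172))&(S>170)&(V>90), yellow=(H>22)&(H<34)&(S>150)&(V>110), blue=(H>108)&(H<128)&(S>140)&(V>80))
E
python3 - <<'E'
from h import *
for n,(a,b,c,d) in dict(scene=(225,155,320,230),top=(190,130,290,225)).items():
    f=grab_frame(n); im=f["pixels"][b:d,a:c,::-1]
    cv2.imwrite(f"pics/{n}1.png",cv2.resize(im,None,fx=6,fy=6,interpolation=cv2.INTER_CUBIC))
    P=unproj(f,np.stack(np.meshgrid(np.arange(512),np.arange(384)),-1).reshape(-1,2),f["range_z"].ravel()).reshape(384,512,3)
    for t in ["press","plate","grip_red","grip_white","grip_yellow","grip_blue","shoe_red"]:
        for m in masks_of(t,n)[:4]:
            M=m["mask"]&(f["range_z"]>0); q=P[M]
            print(n,t,round(m["conf"],2),m["extent"],M.sum(),np.median(q,0).round(4),q.min(0).round(3),q.max(0).round(3))
E
```

```text
scene press 0.57 [235.0, 166.4, 306.2, 227.3] 1897 [ 0.6278 -0.014   0.0192] [ 0.428 -0.1   -0.003] [0.699 0.149 0.094]
scene plate 0.94 [238.6, 178.4, 306.5, 217.5] 901 [0.5801 0.0218 0.0356] [ 0.495 -0.058  0.019] [0.657 0.11  0.044]
scene plate 0.85 [155.6, 168.1, 204.5, 200.6] 1083 [ 0.3164 -0.2079  0.0133] [ 0.191 -0.3   -0.002] [ 0.403 -0.108  0.02 ]
scene plate 0.81 [171.4, 212.8, 222.4, 246.7] 1046 [ 0.567  -0.2542  0.0101] [ 0.482 -0.331 -0.005] [ 0.649 -0.166  0.018]
scene plate 0.63 [269.0, 149.0, 301.1, 165.3] 465 [0.3671 0.2358 0.0091] [ 0.282  0.164 -0.004] [0.44  0.313 0.016]
scene grip_red 0.56 [261.0, 194.5, 275.2, 207.3] 100 [ 0.6368 -0.0278  0.08  ] [ 0.628 -0.049  0.062] [ 0.645 -0.007  0.093]
scene grip_red 0.42 [291.2, 193.1, 298.5, 200.0] 53 [0.6342 0.0761 0.042 ] [0.608 0.063 0.034] [0.647 0.101 0.047]
scene grip_red 0.27 [242.6, 186.9, 253.9, 197.9] 56 [ 0.5314 -0.0413  0.0421] [ 0.511 -0.054  0.035] [ 0.545 -0.022  0.049]
scene grip_blue 0.66 [282.9, 183.6, 301.3, 191.9] 110 [0.6296 0.0803 0.0799] [0.617 0.06  0.059] [0.642 0.099 0.094]
scene grip_blue 0.61 
[... 821 characters left out ...]
1.4, 222.0, 263.5, 245.5] 415 [ 0.4021 -0.0122  0.0296] [ 0.371 -0.043  0.02 ] [0.433 0.019 0.038]
top grip_red 0.64 [101.5, 219.5, 120.8, 269.2] 443 [0.3818 0.3979 0.0117] [ 0.302  0.369 -0.007] [0.448 0.424 0.022]
top grip_red 0.4 [250.3, 143.7, 263.5, 159.3] 127 [ 0.6268 -0.0262  0.0878] [ 0.618 -0.049  0.058] [ 0.64  -0.004  0.097]
top grip_yellow 0.69 [251.0, 183.8, 267.5, 194.0] 123 [ 0.5186 -0.0333  0.0871] [ 0.509 -0.056  0.019] [ 0.534 -0.011  0.095]
top grip_blue 0.44 [209.2, 148.7, 227.8, 158.7] 110 [0.6215 0.0831 0.088 ] [0.61  0.062 0.062] [0.636 0.104 0.094]
top shoe_red 0.55 [251.0, 156.0, 266.1, 163.7] 62 [ 0.6192 -0.0247  0.0417] [ 0.609 -0.043  0.029] [ 0.633 -0.006  0.048]
```

```bash
ls pics
```

```text
scene0.png
scene1.png
top0.png
top1.png
```

View pics/scene1.png

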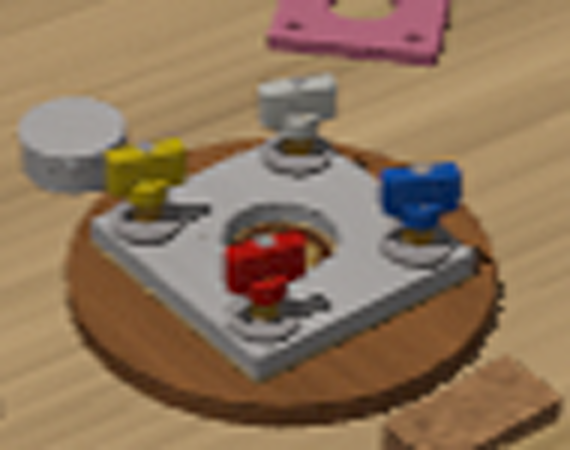

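View pics/top1.png

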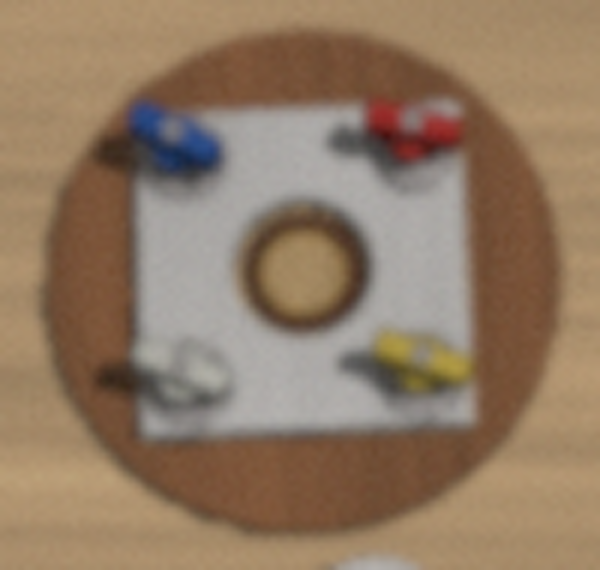

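The crop shows the plate around the studs, with red top right, blue top left, white bottom left and yellow bottom right. Next I measure the bars from both views.

```bash
cat > meas.py <<'E'
from h import *
import sys
from scipy.optimize import least_squares
def bar(p,yaw):
    c,s=np.cos(yaw),np.sin(yaw); R=np.array([[c,-s],[s,c]])
    return R
def fit(verbose=True, rough=None):
    rough=rough or dict(red=(.625,-.027),white=(.513,.082),yellow=(.515,-.033),blue=(.622,.081))
    frames={n:grab_frame(n) for n in("scene","top")}
    out={}
    for k,(x,y) in rough.items():
        for n,f in frames.items():
            P=unproj(f,np.stack(np.meshgrid(np.arange(512),np.arange(384)),-1).reshape(-1,2),f["range_z"].ravel())
            m=(f["range_z"].ravel()>0)&(np.hypot(P[:,0]-x,P[:,1]-y)<.04)&(P[:,2]>.066)&(P[:,2]<.11)
            # dense image mask
            M=m.reshape(384,512); q=P[m]
            # render fit: silhouette of bar z .064-.092 vs M  (moments + orientation)
            ys,xs=np.nonzero(M)
            top=q[q[:,2]>np.percentile(q[:,2],85)-.006]
            c=top[:,:2].mean(0); u,s,vt=np.linalg.svd(top[:,:2]-c); yw=np.arctan2(vt[0,1],vt[0,0])
            # silhouette fit
            def res(v,full=False):
                cx,cy,a=v; R=bar(None,a)
                C=np.array([[i*.023,j*.007] for i in(-1,1) for j in(-1,1)])@R.T+[cx,cy]
                P3=np.vstack([np.c_[C,np.full(4,z)] for z in(.064,.092)])
                h=cv2.convexHull(proj(f,P3).astype(np.float32))
                x0,y0,S=xs.min()-12,ys.min()-12,8
                W,H=(xs.max()-x0+12),(ys.max()-y0+12)
                img=np.zeros((H*S,W*S),np.uint8)
                cv2.fillPoly(img,[np.round((h.reshape(-1,2)-[x0,y0]+.5)*S).astype(np.int32)],255)
                A=cv2.resize(img,(W,H),interpolation=cv2.INTER_AREA)/255.
                B=M[y0:y0+H,x0:x0+W]
                return np.abs(A-B).sum()
            from scipy.optimize import minimize
            best=min((minimize(res,[c[0],c[1],yw+d],method="Nelder-Mead",options=dict(initial_simplex=np.array([[c[0],c[1],yw+d],[c[0]+.006,c[1],yw+d],[c[0],c[1]+.006,yw+d],[c[0],c[1],yw+d+.25]]))) for d in(-.2,0,.2)),key=lambda r:r.fun)
            v=best.x; v[2]=(v[2]+np.pi/2)%np.pi-np.pi/2
            out[k,n]=v
            if verbose: print(k,n,len(q),"top pca",c.round(4),round(np.degrees(yw),1),"z95",np.percentile(q[:,2],90).round(4),"sil",v[:2].round(4),np.degrees(v[2]).round(1),round(best.fun,1))
    return out
if __name__=="__main__": fit()
E
python3 meas.py
python3 - <<'E'
from h import *
# plate/press geometry from top depth
f=grab_frame("top")
m=masks_of("press","top")[0]["mask"]
g=f["pixels"][130:220,190:290]
P=unproj(f,np.stack(np.meshgrid(np.arange(512),np.arange(384)),-1).reshape(-1,2),f["range_z"].ravel())
s=(P[:,2]>.029)&(P[:,2]<.046)&(np.hypot(P[:,0]-.567,P[:,1]-.025)<.125)
print(cv2.minAreaRect(P[s][:,:2].astype(np.float32)*1000))
M=s.reshape(384,512).astype(np.uint8); M=cv2.morphologyEx(M,cv2.MORPH_CLOSE,np.ones((15,15)))
q=atz(f,np.argwhere(M)[:,::-1].astype(float),.037)
print(cv2.minAreaRect(q[:,:2].astype(np.float32)*1000),q.mean(0))
E
```

```text
red scene 116 top pca [ 0.6329 -0.0277] -100.6 z95 0.0909 sil [ 0.6317 -0.0261] -87.8 23.8
red top 118 top pca [ 0.6301 -0.0263] 77.2 z95 0.0917 sil [ 0.6301 -0.0257] 76.8 23.3
white scene 99 top pca [0.5181 0.0763] -111.9 z95 0.0901 sil [0.5166 0.0767] 58.2 23.6
white top 115 top pca [0.5144 0.0772] 69.2 z95 0.0919 sil [0.5146 0.0773] 68.8 28.0
yellow scene 110 top pca [ 0.5235 -0.0338] -110.3 z95 0.0904 sil [ 0.5222 -0.0335] 71.4 19.6
yellow top 117 top pca [ 0.5203 -0.0323] -107.9 z95 0.0928 sil [ 0.5207 -0.0321] 72.3 26.3
blue scene 111 top pca [0.6265 0.0812] -113.0 z95 0.0911 sil [0.625  0.0834] 61.7 26.0
blue top 116 top pca [0.6238 0.0838] -116.1 z95 0.0916 sil [0.6241 0.0841] 61.3 27.0
((573.0331420898438, 25.912811279296875), (158.010498046875, 156.55316162109375), 3.110093832015991)
((572.0830688476562, 25.688156127929688), (157.47462463378906, 156.0041046142578), 3.174886465072632) [0.57002876 0.02469176 0.037     ]
```

```bash
cat > nav.py <<'E'
from h import *
from scipy.spatial.transform import Rotation as Ro
import sys
C=np.array([.5730,.0255]); YAW=np.radians(-86.7)
c,s=np.cos(YAW),np.sin(YAW); XY={k:C+np.array([[c,-s],[s,c]])@(np.array(v)*.055) for k,v in dict(red=(1,1),white=(-1,-1),yellow=(1,-1),blue=(-1,1)).items()}
def st():
    s=get_state(); R=Ro.from_euler("xyz",s["ee_rot"]).as_matrix(); return s,R
def jawyaw(R): return np.degrees(np.arctan2(R[1,2],R[0,2]))
if __name__=="__main__":
    s,R=st(); np.set_printoptions(precision=4,suppress=True)
    print("t",round(s["t"],2),"pos",s["eef_pos"],"q",s["q"],"\nF",s["force"],"M",s["moment"],"w",round(s["width"],4),"j6eff",s["joint_efforts"][5])
    print("jaw yaw",jawyaw(R).round(2),"tool axes\n",R)
    if len(sys.argv)>1:
        k=sys.argv[1]; z=float(sys.argv[2]); tgt=np.r_[XY[k] if k in XY else [float(v) for v in k.split(",")],z]
        print("target",tgt,"delta cm tool",(R.T@(tgt-s["eef_pos"])*100).round(2))
        if len(sys.argv)>3:
            b=float(sys.argv[3]); # bar yaw deg; jaw must be perpendicular; +roll = clockwise = yaw decreases
            for h in(-270,-90,90,270):
                d=jawyaw(R)-(b+h); print("  roll",round(d,1),"-> jaw",b+h,"q6 if same sign", np.round(np.degrees(s["q"][5])+np.array([d,-d]),0))
E
python3 nav.py red 0.2 77; python3 -c "
from nav import XY;print(XY)"
```

```text
t 1.1 pos [0.3001 0.6046 0.2436] q [ 1.3981  0.3586  0.0119  0.     -1.2241 -0.2881] 
F [ 0.5183 -0.0293 -0.4084] M [-0.0312  0.0466  0.0355] w 0.0876 j6eff -1.882104584183253e-05
jaw yaw -116.4 tool axes
 [[ 0.      0.8957 -0.4446]
 [ 0.     -0.4446 -0.8957]
 [-1.      0.     -0.    ]]
target [ 0.6311 -0.0262  0.2   ] delta cm tool [ 4.36 57.69 41.79]
  roll 76.6 -> jaw -193.0 q6 if same sign [ 60. -93.]
  roll -103.4 -> jaw -13.0 q6 if same sign [-120.   87.]
  roll -283.4 -> jaw 167.0 q6 if same sign [-300.  267.]
  roll -463.4 -> jaw 347.0 q6 if same sign [-480.  447.]
{'red': array([ 0.63107482, -0.02624278]), 'white': array([0.51492518, 0.07724278]), 'yellow': array([ 0.52125722, -0.03257482]), 'blue': array([0.62474278, 0.08357482])}
```

Request:
step_arm([
  [0,3,2.2,7,0],
  [0,6.2,4.5,14,0],
  [0,9.4,6.8,21,0],
  [0,12.6,9.1,28,0],
  [0,15.8,11.4,35,0],
  [0,19,13.7,42,0],
  [0,22.2,16,49,0],
  [0,25.4,18.4,56,0],
  [0,28.6,20.7,63,0],
  [0,31.8,23,70,0],
], squeeze=45)

```text
t: 1.93
eef_pos: [0.4832, 0.2554, 0.244]
ee_rot: [-2.264, 1.57, 0.761]
force: [0.9, 1.4, 0.1]
width: 0.0875
```

```bash
python3 nav.py red 0.15 77
```

```text
t 1.93 pos [0.4832 0.2554 0.244 ] q [ 0.8448  0.147  -0.2727  0.0001 -1.1503 -0.9622] 
F [0.8884 1.443  0.0978] M [ 0.1356 -0.1814 -0.0299] w 0.0875 j6eff 0.9540722519159317
jaw yaw 173.27 tool axes
 [[ 0.0006 -0.1172 -0.9931]
 [ 0.0006 -0.9931  0.1172]
 [-1.     -0.0007 -0.0005]]
target [ 0.6311 -0.0262  0.15  ] delta cm tool [  9.39  26.24 -17.98]
  roll 366.3 -> jaw -193.0 q6 if same sign [ 311. -421.]
  roll 186.3 -> jaw -13.0 q6 if same sign [ 131. -241.]
  roll 6.3 -> jaw 167.0 q6 if same sign [-49. -61.]
  roll -173.7 -> jaw 347.0 q6 if same sign [-229.  119.]
```

Request:
step_arm([
  [0,3,-2.1,3,0],
  [1,6.3,-4.3,6,0],
  [2.2,9.6,-6.5,6.6,0],
  [3.4,12.9,-8.8,6.6,0],
  [4.6,16.2,-11,6.6,0],
  [5.8,19.5,-13.3,6.6,0],
  [7,22.6,-15.4,6.6,0],
  [8.2,25,-17,6.6,0],
  [9.4,26.4,-17.9,6.6,0],
  [9.4,26.4,-17.9,6.6,0],
])

```text
t: 2.77
eef_pos: [0.6308, -0.0285, 0.1464]
ee_rot: [0.437, 1.567, -2.935]
force: [-0.8, 0.3, -1.0]
width: 0.0876
```

```bash
python3 nav.py red 0.080 77; python3 - <<'E'
from h import *
for n,(a,b,c,d) in dict(scene=(215,120,330,230),top=(190,110,310,225)).items():
    f=grab_frame(n); im=f["pixels"][b:d,a:c,::-1]
    cv2.imwrite(f"pics/{n}2.png",cv2.resize(im,None,fx=5,fy=5,interpolation=cv2.INTER_CUBIC))
E
```

```text
t 2.77 pos [ 0.6308 -0.0285  0.1464] q [ 0.2633  0.3653 -0.2127 -0.0003 -0.9971 -0.4939] 
F [-0.8157  0.3373 -0.9581] M [0.1155 0.04   0.0164] w 0.0876 j6eff 0.5089185386896133
jaw yaw 166.78 tool axes
 [[-0.0042 -0.2286 -0.9735]
 [-0.0009 -0.9735  0.2286]
 [-1.      0.0018  0.0039]]
target [ 0.6311 -0.0262  0.08  ] delta cm tool [ 6.64 -0.24 -0.  ]
  roll 359.8 -> jaw -193.0 q6 if same sign [ 331. -388.]
  roll 179.8 -> jaw -13.0 q6 if same sign [ 151. -208.]
  roll -0.2 -> jaw 167.0 q6 if same sign [-29. -28.]
  roll -180.2 -> jaw 347.0 q6 if same sign [-209.  152.]
```

View pics/scene2.png

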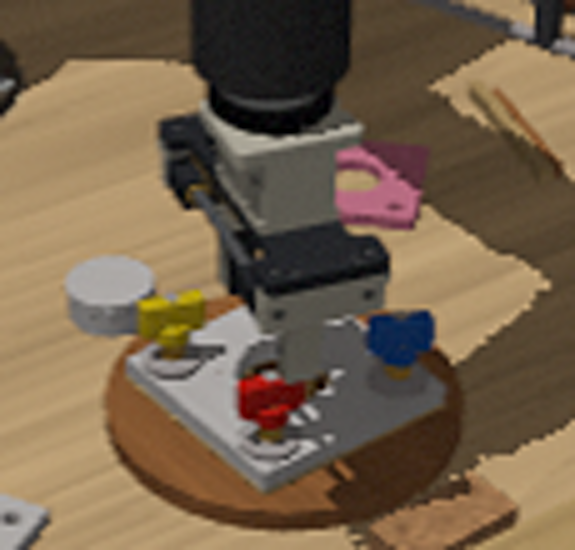

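View pics/top2.png

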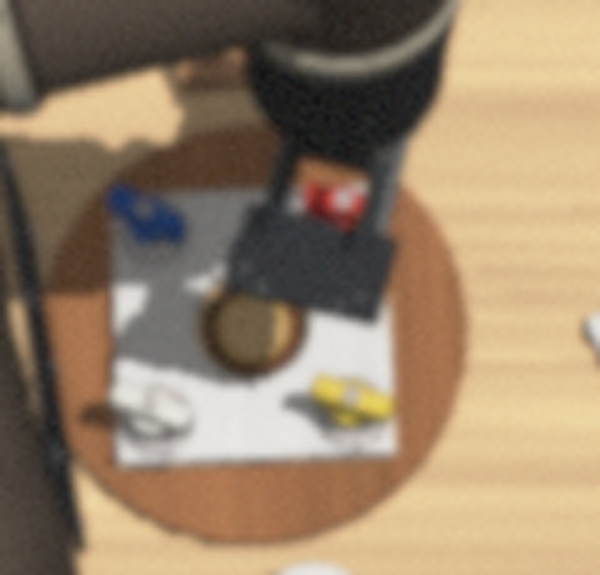

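Request:
step_arm([
  [0.5,0.1,0,0,0],
  [2,0.1,0,0,0],
  [4,0.1,0,0,0],
  [6,0.1,0,0,0],
  [7,0.1,0,0,0],
  [7,0.1,0,0,0.2],
  [7,0.1,0,0,0.35],
  [7,0.1,0,0,0.5],
  [7,0.1,0,0,0.6],
  [7,0.1,0,0,0.6],
])

```text
t: 3.7
eef_pos: [0.6316, -0.0259, 0.0808]
ee_rot: [-2.712, 1.569, 0.203]
force: [-0.3, -0.2, -0.3]
width: 0.06
```

```bash
python3 nav.py red 0.080 77; python3 - <<'E'
from h import *
for n,(a,b,c,d) in dict(scene=(215,120,330,230),top=(190,110,310,225)).items():
    f=grab_frame(n); im=f["pixels"][b:d,a:c,::-1]
    cv2.imwrite(f"pics/{n}3.png",cv2.resize(im,None,fx=5,fy=5,interpolation=cv2.INTER_CUBIC))
E
```

```text
t 3.7 pos [ 0.6316 -0.0259  0.0808] q [ 0.2674  0.4308 -0.2832  0.0002 -0.8548 -0.4942] 
F [-0.2738 -0.2082 -0.3269] M [0.0891 0.0069 0.0385] w 0.06 j6eff -0.0005443544068839401
jaw yaw 167.01 tool axes
 [[ 0.002  -0.2247 -0.9744]
 [ 0.0004 -0.9744  0.2247]
 [-1.     -0.0009 -0.0019]]
target [ 0.6311 -0.0262  0.08  ] delta cm tool [0.08 0.05 0.05]
  roll 360.0 -> jaw -193.0 q6 if same sign [ 332. -388.]
  roll 180.0 -> jaw -13.0 q6 if same sign [ 152. -208.]
  roll 0.0 -> jaw 167.0 q6 if same sign [-28. -28.]
  roll -180.0 -> jaw 347.0 q6 if same sign [-208.  152.]
```

View pics/scene3.png

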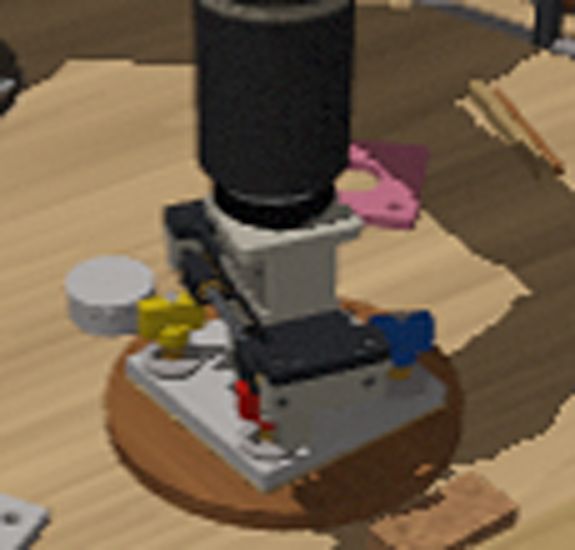

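The gripper straddles the red knob, with the fingertips clear of the plate. Closing now.

Request:
step_arm([
  [0,0,0,0,0.85],
  [0,0,0,0,1],
  [0,0,0,0,1],
  [0,0,0,0,1],
  [0,0,0,0,1],
  [0,0,0,0,1],
  [0,0,0,0,1],
  [0,0,0,0,1],
  [0,0,0,1,1],
  [0,0,0,2,1],
])

```text
t: 4.63
eef_pos: [0.6309, -0.0261, 0.0796]
ee_rot: [0.782, 1.571, -2.623]
force: [0.3, -0.9, 1.5]
width: 0.0246
```

```bash
python3 nav.py red 0.080 77
```

```text
t 4.63 pos [ 0.6309 -0.0261  0.0796] q [ 0.2672  0.4323 -0.2842  0.     -0.8544 -0.5308] 
F [ 0.3295 -0.9273  1.5201] M [ 0.0497 -0.0074  0.0768] w 0.0246 j6eff 0.404247147962451
jaw yaw 164.9 tool axes
 [[-0.0001 -0.2605 -0.9655]
 [-0.     -0.9655  0.2605]
 [-1.      0.0001  0.0001]]
target [ 0.6311 -0.0262  0.08  ] delta cm tool [-0.04  0.   -0.02]
  roll 357.9 -> jaw -193.0 q6 if same sign [ 327. -388.]
  roll 177.9 -> jaw -13.0 q6 if same sign [ 147. -208.]
  roll -2.1 -> jaw 167.0 q6 if same sign [-33. -28.]
  roll -182.1 -> jaw 347.0 q6 if same sign [-213.  152.]
```

Request:
step_arm([
  [0,0,0,0,1],
  [0,0,0,0,1],
  [0,0,0,0,1],
  [0,0,0,0,1],
  [0,0,0,1,1],
  [0,0,0,2,1],
  [0,0,0,3,1],
  [0,0,0,4,1],
  [0,0,0,5,1],
  [0,0,0,6,1],
])

```text
t: 5.47
eef_pos: [0.6308, -0.0261, 0.0795]
ee_rot: [0.469, 1.571, -3.041]
force: [0.9, -0.1, 0.9]
width: 0.0242
```

```bash
python3 nav.py
```

```text
t 5.47 pos [ 0.6308 -0.0261  0.0795] q [ 0.2672  0.4322 -0.2843 -0.0001 -0.8545 -0.6356] 
F [ 0.9305 -0.0638  0.8559] M [0.086  0.3492 0.0942] w 0.0242 j6eff 0.2915263082832098
jaw yaw 158.89 tool axes
 [[-0.0002 -0.3601 -0.9329]
 [-0.     -0.9329  0.3601]
 [-1.      0.0001  0.0002]]
```

```bash
python3 - <<'E'
from h import *
for n,(a,b,c,d) in dict(scene=(245,165,300,215),top=(215,115,290,175)).items():
    f=grab_frame(n); im=f["pixels"][b:d,a:c,::-1]
    cv2.imwrite(f"pics/{n}4.png",cv2.resize(im,None,fx=10,fy=10,interpolation=cv2.INTER_CUBIC))
E
```

```text
(no output)
```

View pics/scene4.png

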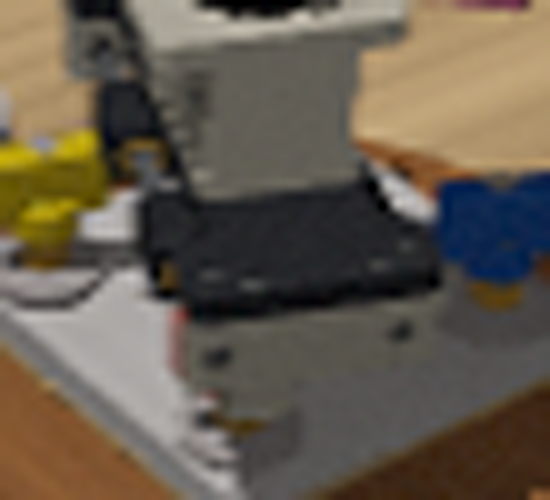

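View pics/top4.png

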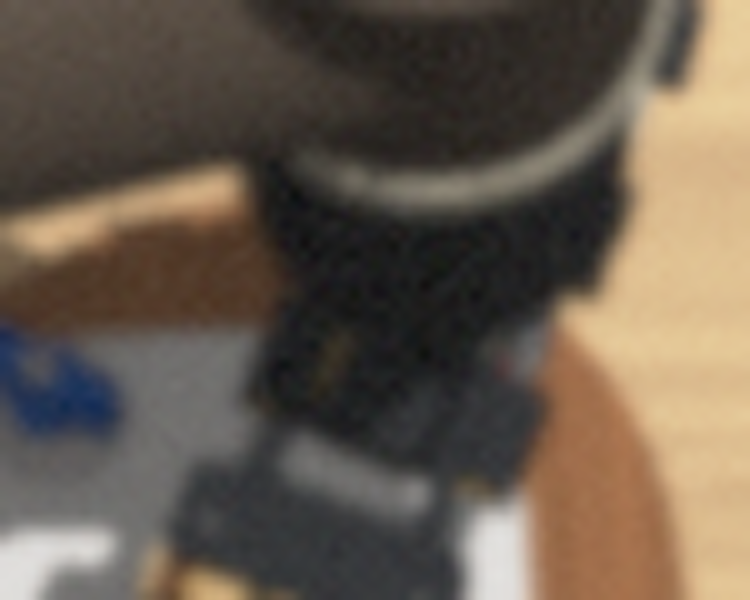

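The width stopped at 24 mm instead of 14. The tips are probably on the hub below the bar (tips at about 62 mm, bar underside at 64 mm). I'll open slightly, rise 6 mm and regrip.

Request:
step_arm([
  [0,0,0,0,0.65],
  [0,0,0,0,0.62],
  [-0.3,0,0,0,0.62],
  [-0.6,0,0,0,0.62],
  [-0.6,0,0,0,0.8],
  [-0.6,0,0,0,1],
  [-0.6,0,0,0,1],
  [-0.6,0,0,0,1],
  [-0.6,0,0,0,1],
  [-0.6,0,0,0,1],
])

```text
t: 6.4
eef_pos: [0.631, -0.026, 0.0859]
ee_rot: [-2.443, 1.571, 0.332]
force: [-1.9, 1.3, 6.6]
width: 0.0219
```

```bash
python3 nav.py
```

```text
t 6.4 pos [ 0.631  -0.026   0.0859] q [ 0.2674  0.425  -0.2785 -0.     -0.8669 -0.6338] 
F [-1.9253  1.2705  6.634 ] M [ 0.7558  0.7459 -0.0215] w 0.0219 j6eff 0.00874115590704605
jaw yaw 159.01 tool axes
 [[ 0.0003 -0.3583 -0.9336]
 [ 0.0001 -0.9336  0.3583]
 [-1.     -0.0002 -0.0002]]
```

Request:
step_arm([
  [0,0,0,0,1],
  [0,0,0,0,1],
  [0,0,0,0,1],
  [0,0,0,0,1],
  [0,0,0,0,1],
  [0,0,0,0,1],
  [0,0,0,0,1],
  [0,0,0,0,1],
  [0,0,0,0,1],
  [0,0,0,0,1],
])

```text
t: 7.23
eef_pos: [0.631, -0.026, 0.0859]
ee_rot: [-2.499, 1.57, 0.276]
force: [-2.1, 1.9, 5.5]
width: 0.0218
```

```bash
python3 nav.py;python3 - <<'E'
from h import *
for n,(a,b,c,d) in dict(scene=(245,165,300,215)).items():
    f=grab_frame(n); im=f["pixels"][b:d,a:c,::-1]
    cv2.imwrite(f"pics/{n}5.png",cv2.resize(im,None,fx=12,fy=12,interpolation=cv2.INTER_CUBIC))
    P=unproj(f,np.stack(np.meshgrid(np.arange(512),np.arange(384)),-1).reshape(-1,2),f["range_z"].ravel()).reshape(384,512,3)
    M=masks(f)["red"]; 
    for v,u in np.argwhere(M): print(u,v,P[v,u].round(3))
E
```

```text
t 7.23 pos [ 0.631  -0.026   0.0859] q [ 0.2674  0.4251 -0.2785 -0.     -0.8669 -0.6338] 
F [-2.0796  1.8683  5.477 ] M [ 0.7995  0.7873 -0.0194] w 0.0218 j6eff 0.008595468825660646
jaw yaw 159.01 tool axes
 [[ 0.0003 -0.3583 -0.9336]
 [ 0.0001 -0.9336  0.3583]
 [-1.     -0.0002 -0.0003]]
264 203 [ 0.632 -0.044  0.067]
265 203 [ 0.635 -0.042  0.068]
```

View pics/scene5.png

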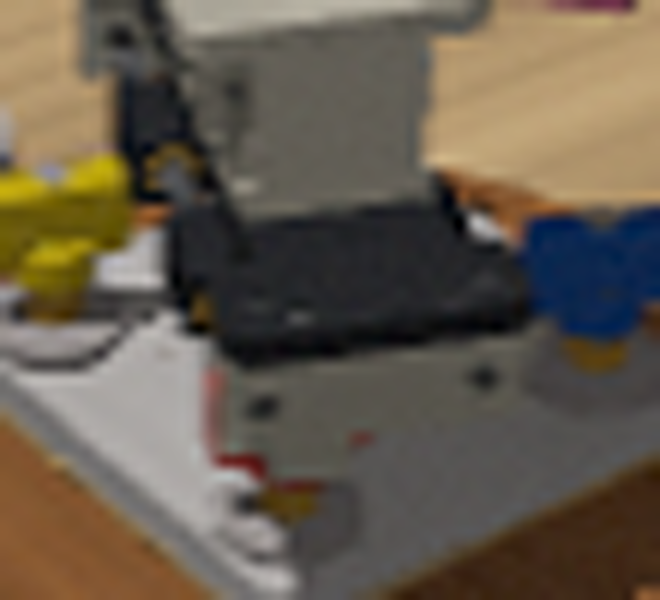

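```bash
python3 - <<'E'
from h import *
for n in("scene","top"):
    f=grab_frame(n)
    P=unproj(f,np.stack(np.meshgrid(np.arange(512),np.arange(384)),-1).reshape(-1,2),f["range_z"].ravel())
    for k,(x,y) in dict(yellow=(.521,-.033),blue=(.625,.0835),white=(.515,.077)).items():
        q=P[(np.hypot(P[:,0]-x,P[:,1]-y)<.04)&(P[:,2]>.05)&(P[:,2]<.11)]
        t=q[q[:,2]>.086]
        r=cv2.minAreaRect((t[:,:2]*1000).astype(np.float32))
        print(n,k,len(t),[np.round(v,1) for v in r])
        if k=="yellow":
            a=np.radians(72); u=np.array([np.cos(a),np.sin(a)]); v=np.array([-u[1],u[0]])
            d=q[:,:2]-[x,y]; o=np.c_[d@u,d@v,q[:,2]]*1000
            for lo in range(50,100,5):
                s=o[(o[:,2]>=lo)&(o[:,2]<lo+5)]
                if len(s): print(lo,len(s),"along",s[:,0].min().round(),s[:,0].max().round(),"across",s[:,1].min().round(),s[:,1].max().round())
im=f["pixels"][175:205,240:280,::-1]; cv2.imwrite("pics/y6.png",cv2.resize(im,None,fx=18,fy=18,interpolation=cv2.INTER_NEAREST))
f=grab_frame("scene"); im=f["pixels"][170:205,235:265,::-1]; cv2.imwrite("pics/y7.png",cv2.resize(im,None,fx=16,fy=16,interpolation=cv2.INTER_CUBIC))
E
```

```text
scene yellow 35 [array([522.3, -35.5]), array([41.8, 13.4]), np.float64(76.2)]
50 5 along -7.0 8.0 across -8.0 0.0
55 4 along -4.0 11.0 across -12.0 -6.0
60 8 along -13.0 6.0 across -14.0 -4.0
65 18 along -21.0 21.0 across -13.0 -1.0
70 21 along -23.0 21.0 across -15.0 1.0
75 15 along -19.0 22.0 across -9.0 -3.0
80 19 along -22.0 22.0 across -10.0 -1.0
85 25 along -23.0 18.0 across -9.0 6.0
90 15 along -21.0 19.0 across -9.0 4.0
scene blue 42 [array([625. ,  83.4]), array([44.8, 16. ]), np.float64(62.0)]
scene white 1 [array([524.,  97.]), array([0., 0.]), np.float64(0.0)]
top yellow 75 [array([520.4, -31.7]), array([45.1, 15. ]), np.float64(71.5)]
50 1 along 5.0 5.0 across 12.0 12.0
60 4 along -9.0 18.0 across 6.0 13.0
65 12 along -20.0 9.0 across -12.0 12.0
70 11 along -22.0 15.0 across 3.0 11.0
75 1 along -5.0 -5.0 across 7.0 7.0
80 14 along -22.0 23.0 across -7.0 7.0
85 44 along -21.0 24.0 across -7.0 8.0
90 30 along -20.0 18.0 across -6.0 8.0
95 2 along -9.0 19.0 across 1.0 1.0
top blue 72 [array([623.9,  83.3]), array([43.1, 13.1]), np.float64(62.4)]
top white 77 [array([514.7,  76.8]), array([45.2, 14.1]), np.float64(71.8)]
```

View pics/y7.png

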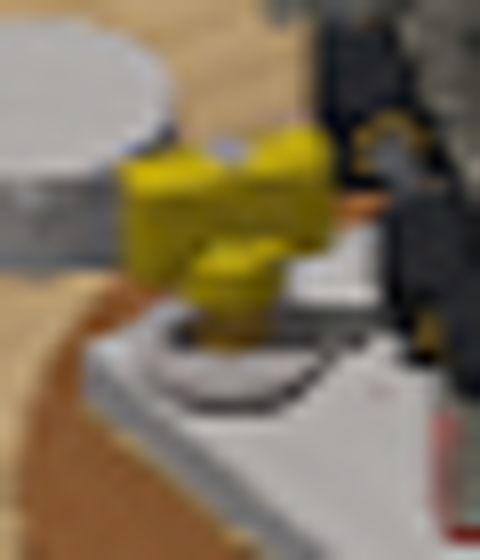

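View pics/y6.png

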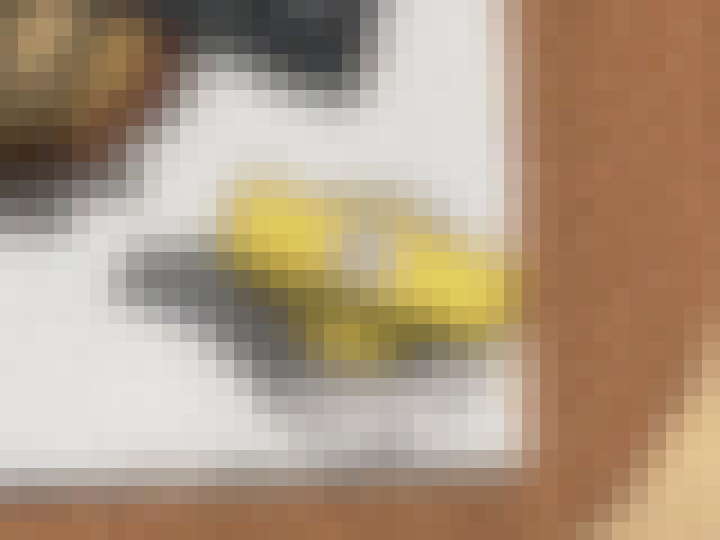

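The depth points show a hub of about 22 mm diameter reaching up to z≈75 mm, so the tips must stay above that. I'll raise the TCP to 96 mm (tips at 79 mm) and regrip.

Request:
step_arm([
  [0,0,0,0,0.68],
  [0,0,0,0,0.65],
  [-0.5,0,0,0,0.65],
  [-1,0,0,0,0.8],
  [-1,0,0,0,1],
  [-1,0,0,0,1],
  [-1,0,0,0,1],
  [-1,0,0,0,1],
  [-1,0,0,0,1],
  [-1,0,0,0,1],
])

```text
t: 8.27
eef_pos: [0.631, -0.0261, 0.0958]
ee_rot: [-2.812, 1.571, -0.037]
force: [-2.4, 1.0, 5.2]
width: 0.0138
```

```bash
python3 nav.py
```

```text
t 8.27 pos [ 0.631  -0.0261  0.0958] q [ 0.2673  0.4141 -0.2692  0.0001 -0.8873 -0.6338] 
F [-2.4241  0.9842  5.2306] M [ 0.5317  0.633  -0.0049] w 0.0138 j6eff -0.018316475325264037
jaw yaw 159.01 tool axes
 [[ 0.0002 -0.3583 -0.9336]
 [-0.     -0.9336  0.3583]
 [-1.     -0.0001 -0.0002]]
```

Width is 13.8 mm, so it is properly on the bar. Feeling for the bite now.

Request:
step_arm([
  [0,0,0,0.8,1],
  [0,0,0,1.6,1],
  [0,0,0,2.4,1],
  [0,0,0,3.2,1],
  [0,0,0,4,1],
  [0,0,0,4.8,1],
  [0,0,0,5.6,1],
  [0,0,0,6.4,1],
  [0,0,0,7.2,1],
  [0,0,0,8,1],
])

```text
t: 9.1
eef_pos: [0.6309, -0.0261, 0.0958]
ee_rot: [-2.527, 1.571, 0.107]
force: [-2.3, 1.6, 6.5]
width: 0.0137
```

```bash
python3 nav.py | grep -v "^ \["
```

```text
t 9.1 pos [ 0.6309 -0.0261  0.0958] q [ 0.2673  0.4141 -0.2692  0.     -0.8874 -0.7744] 
F [-2.3155  1.576   6.5281] M [0.5804 0.7033 0.0845] w 0.0137 j6eff 0.2240621717646718
jaw yaw 150.95 tool axes
```

Request:
step_arm([
  [0,0,0,0.8,1],
  [0,0,0,1.6,1],
  [0,0,0,2.4,1],
  [0,0,0,3.2,1],
  [0,0,0,4,1],
  [0,0,0,4.8,1],
  [0,0,0,5.6,1],
  [0,0,0,6.4,1],
  [0,0,0,7.2,1],
  [0,0,0,8,1],
])

```text
t: 9.93
eef_pos: [0.6309, -0.026, 0.0958]
ee_rot: [-0.022, 1.571, 2.473]
force: [-1.5, 1.8, 5.6]
width: 0.0134
```

```bash
python3 nav.py | grep -v "^ \["
```

```text
t 9.93 pos [ 0.6309 -0.026   0.0958] q [ 0.2674  0.4141 -0.2692 -0.     -0.8875 -0.914 ] 
F [-1.4999  1.7902  5.634 ] M [0.6789 0.8782 0.0523] w 0.0134 j6eff 0.22372417151927948
jaw yaw 142.95 tool axes
```

Request:
step_arm([
  [0,0,0,0.8,1],
  [0,0,0,1.6,1],
  [0,0,0,2.4,1],
  [0,0,0,3.2,1],
  [0,0,0,4,1],
  [0,0,0,4.8,1],
  [0,0,0,5.6,1],
  [0,0,0,6.4,1],
  [0,0,0,7.2,1],
  [0,0,0,8,1],
])

```text
t: 10.77
eef_pos: [0.6308, -0.0259, 0.0958]
ee_rot: [0.351, 1.571, 2.707]
force: [-2.2, 1.5, 5.9]
width: 0.0137
```

```bash
python3 nav.py | grep -v "^ \["
```

```text
t 10.77 pos [ 0.6308 -0.0259  0.0958] q [ 0.2675  0.4141 -0.2692 -0.0001 -0.8875 -1.0533] 
F [-2.1885  1.53    5.856 ] M [0.7651 0.8466 0.3022] w 0.0137 j6eff -0.07427183445543051
jaw yaw 134.97 tool axes
```

Request:
step_arm([
  [0,0,0,0.8,1],
  [0,0,0,1.6,1],
  [0.01,0,0,2.4,1],
  [0.01,0,0,3.2,1],
  [0.02,0,0,4,1],
  [0.02,0,0,4.8,1],
  [0.03,0,0,5.6,1],
  [0.03,0,0,6.4,1],
  [0.04,0,0,7.2,1],
  [0.04,0,0,8,1],
])

```text
t: 11.6
eef_pos: [0.6308, -0.0259, 0.0954]
ee_rot: [0.829, 1.571, 3.045]
force: [-2.9, 1.8, 6.2]
width: 0.0135
```

```bash
python3 nav.py | grep -v "^ \["
```

```text
t 11.6 pos [ 0.6308 -0.0259  0.0954] q [ 0.2676  0.4145 -0.2697 -0.0001 -0.8868 -1.1929] 
F [-2.9453  1.7545  6.1616] M [0.8723 0.9259 0.3229] w 0.0135 j6eff -0.0608960073441267
jaw yaw 126.98 tool axes
```

Request:
step_arm([
  [0.04,0,0,1.5,1],
  [0.05,0,0,3,1],
  [0.06,0,0,4,1],
  [0.06,0,0,4,1],
  [0.06,0,0,4,0.7],
  [0.06,0,0,4,0.5],
  [0.06,0,0,4,0.5],
  [0.06,0,0,4,0.5],
  [-1,0,0,4,0.5],
  [-3.2,0,0,4,0.5],
])

```text
t: 12.43
eef_pos: [0.6291, -0.0265, 0.125]
ee_rot: [1.151, 1.565, -2.986]
force: [0.6, 0.7, -0.0]
width: 0.0427
```

```bash
python3 nav.py white 0.125 70
```

```text
t 12.43 pos [ 0.6291 -0.0265  0.125 ] q [ 0.2671  0.3839 -0.2389 -0.0008 -0.9535 -1.2621] 
F [ 0.5948  0.7092 -0.0426] M [ 0.0662 -0.1731 -0.0185] w 0.0427 j6eff 0.000843167508719489
jaw yaw 122.96 tool axes
 [[-0.0055 -0.839  -0.5441]
 [-0.0009 -0.5441  0.839 ]
 [-1.      0.0051  0.0023]]
target [0.5149 0.0772 0.125 ] delta cm tool [ 0.05  3.93 14.92]
  roll 323.0 -> jaw -200.0 q6 if same sign [ 251. -395.]
  roll 143.0 -> jaw -20.0 q6 if same sign [  71. -215.]
  roll -37.0 -> jaw 160.0 q6 if same sign [-109.  -35.]
  roll -217.0 -> jaw 340.0 q6 if same sign [-289.  145.]
```

Request:
step_arm([
  [0,0.6,2.2,-7,0.5],
  [0,1.6,5.8,-14,0.5],
  [0,2.6,9.4,-21,0.5],
  [0,3.5,12.8,-28,0.5],
  [0,4.1,15,-34,0.5],
  [0,4.1,15,-37,0.5],
  [1,4.1,15,-37,0.5],
  [3.1,4.1,15,-37,0.5],
  [3.1,4.1,15,-37,0.5],
  [3.1,4.1,15,-37,0.7],
])

```text
t: 13.27
eef_pos: [0.5145, 0.0766, 0.0952]
ee_rot: [0.886, 1.568, -2.606]
force: [0.4, 1.3, -0.2]
width: 0.0407
```

```bash
python3 nav.py white 0.096 70|head -8; python3 - <<'E'
from h import *
for n,(a,b,c,d) in dict(scene=(230,120,310,210)).items():
    f=grab_frame(n); im=f["pixels"][b:d,a:c,::-1]
    cv2.imwrite(f"pics/{n}8.png",cv2.resize(im,None,fx=6,fy=6,interpolation=cv2.INTER_CUBIC))
E
```

```text
t 13.27 pos [0.5145 0.0766 0.0952] q [ 0.5255  0.2575 -0.5172  0.     -0.799  -0.8768] 
F [ 0.4206  1.3139 -0.2414] M [ 0.0634 -0.0838  0.0056] w 0.0407 j6eff -0.018587593222036958
jaw yaw 159.87 tool axes
 [[-0.0025 -0.3441 -0.9389]
 [-0.0015 -0.9389  0.3441]
 [-1.      0.0022  0.0018]]
target [0.5149 0.0772 0.096 ] delta cm tool [-0.08 -0.08 -0.02]
  roll 359.9 -> jaw -200.0 q6 if same sign [ 310. -410.]
```

View pics/scene8.png

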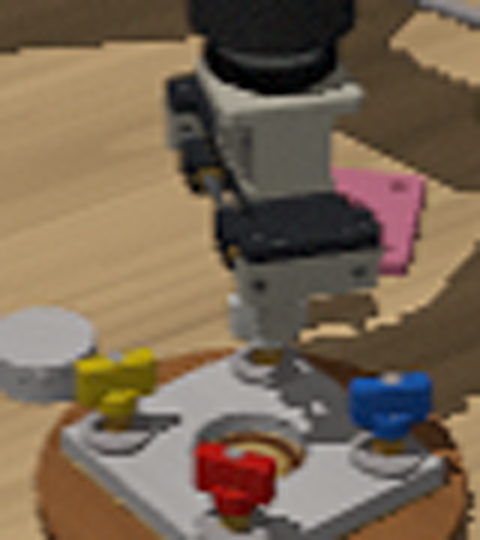

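The gripper straddles the white knob, and red has visibly turned. Close and start turning.

Request:
step_arm([
  [0,0,0,0,1],
  [0,0,0,0,1],
  [0,0,0,0,1],
  [0,0,0,0,1],
  [0,0,0,0,1],
  [0,0,0,0,1],
  [0,0,0,0,1],
  [0,0,0,0,1],
  [0,0,0,1,1],
  [0,0,0,2,1],
])

```text
t: 14.15
eef_pos: [0.515, 0.0774, 0.0965]
ee_rot: [-2.632, 1.57, 0.126]
force: [-2.6, 0.5, 5.6]
width: 0.0134
```

```bash
python3 nav.py | grep -v "^ \["
```

```text
t 14.15 pos [0.515  0.0774 0.0965] q [ 0.5265  0.2551 -0.5169  0.0002 -0.7984 -0.911 ] 
F [-2.5658  0.487   5.598 ] M [ 0.279   0.7371 -0.0137] w 0.0134 j6eff 0.3525209706276655
jaw yaw 157.98 tool axes
```

Request:
step_arm([
  [0,0,0,0.8,1],
  [0,0,0,1.6,1],
  [0,0,0,2.4,1],
  [0,0,0,3.2,1],
  [0,0,0,4,1],
  [0,0,0,4.8,1],
  [0,0,0,5.6,1],
  [0,0,0,6.4,1],
  [0,0,0,7.2,1],
  [0,0,0,8,1],
])

```text
t: 14.98
eef_pos: [0.5149, 0.0774, 0.0965]
ee_rot: [-2.481, 1.571, 0.136]
force: [-3.2, 0.8, 5.6]
width: 0.0137
```

```bash
python3 nav.py | grep -v "^ \["
```

```text
t 14.98 pos [0.5149 0.0774 0.0965] q [ 0.5266  0.255  -0.5169  0.0002 -0.7986 -1.0506] 
F [-3.2387  0.8296  5.6172] M [0.362  0.9118 0.0589] w 0.0137 j6eff 0.22207627538591623
jaw yaw 149.98 tool axes
```

Request:
step_arm([
  [0,0,0,0.8,1],
  [0,0,0,1.6,1],
  [0,0,0,2.4,1],
  [0,0,0,3.2,1],
  [0,0,0,4,1],
  [0,0,0,4.8,1],
  [0,0,0,5.6,1],
  [0,0,0,6.4,1],
  [0,0,0,7.2,1],
  [0,0,0,8,1],
])

```text
t: 15.82
eef_pos: [0.5148, 0.0775, 0.0965]
ee_rot: [-1.826, 1.571, 0.652]
force: [-3.4, 0.5, 7.5]
width: 0.0133
```

```bash
python3 nav.py | grep -v "^ \["
```

```text
t 15.82 pos [0.5148 0.0775 0.0965] q [ 0.5267  0.255  -0.5169 -0.     -0.7986 -1.1903] 
F [-3.3623  0.4605  7.4854] M [ 0.6059  1.0947 -0.0029] w 0.0133 j6eff 0.2215501433238387
jaw yaw 141.98 tool axes
```

Request:
step_arm([
  [0,0,0,0.8,1],
  [0,0,0,1.6,1],
  [0,0,0,2.4,1],
  [0,0,0,3.2,1],
  [0,0,0,4,1],
  [0,0,0,4.8,1],
  [0,0,0,5.6,1],
  [0,0,0,6.4,1],
  [0,0,0,7.2,1],
  [0,0,0,8,1],
])

```text
t: 16.65
eef_pos: [0.5147, 0.0775, 0.0965]
ee_rot: [-1.153, 1.571, 1.186]
force: [-3.7, 1.5, 5.7]
width: 0.0131
```

```bash
python3 nav.py | grep -v "^ \["
```

```text
t 16.65 pos [0.5147 0.0775 0.0965] q [ 0.5268  0.255  -0.517  -0.0001 -0.7986 -1.3295] 
F [-3.7096  1.4602  5.72  ] M [0.74   1.0896 0.2927] w 0.0131 j6eff -0.060179661959409714
jaw yaw 134.01 tool axes
```

Request:
step_arm([
  [0.01,0,0,1.8,1],
  [0.02,0,0,3.6,1],
  [0.03,0,0,5.4,1],
  [0.04,0,0,7.2,1],
  [0.05,0,0,9,1],
  [0.06,0,0,11,1],
  [0.06,0,0,11,1],
  [0.06,0,0,11,0.7],
  [0.06,0,0,11,0.5],
  [0.06,0,0,11,0.5],
])

```text
t: 17.48
eef_pos: [0.5149, 0.0773, 0.0954]
ee_rot: [2.901, 1.571, -1.235]
force: [0.3, 0.0, 1.1]
width: 0.0277
```

```bash
python3 nav.py yellow 0.127 71.5|head -8
```

```text
t 17.48 pos [0.5149 0.0773 0.0954] q [ 0.5264  0.2566 -0.518   0.0001 -0.7962 -1.5212] 
F [0.2739 0.0458 1.1038] M [ 0.0699 -0.0879 -0.0305] w 0.0277 j6eff -2.017663859987806e-05
jaw yaw 123.0 tool axes
 [[ 0.     -0.8386 -0.5447]
 [-0.0001 -0.5447  0.8386]
 [-1.      0.     -0.0001]]
target [ 0.5213 -0.0326  0.127 ] delta cm tool [-3.16  5.45 -9.56]
  roll 321.5 -> jaw -198.5 q6 if same sign [ 234. -409.]
```

Request:
step_arm([
  [-2,0,0,0,0.5],
  [-3.2,0.5,-0.9,-6,0.5],
  [-3.2,2,-3.5,-13,0.5],
  [-3.2,3.8,-6.7,-20,0.5],
  [-3.2,5.2,-9.2,-27,0.5],
  [-3.2,5.4,-9.5,-33,0.5],
  [-3.2,5.4,-9.5,-38.8,0.5],
  [-1.5,5.4,-9.5,-38.8,0.5],
  [0,5.4,-9.5,-38.8,0.5],
  [0,5.4,-9.5,-38.8,0.8],
])

```text
t: 18.32
eef_pos: [0.5195, -0.0324, 0.093]
ee_rot: [0.478, 1.567, -2.982]
force: [-1.0, -0.2, 0.1]
width: 0.0412
```

```bash
python3 nav.py yellow 0.096 71.5|head -8; python3 - <<'E'
from h import *
for n,(a,b,c,d) in dict(scene=(230,120,310,210)).items():
    f=grab_frame(n); im=f["pixels"][b:d,a:c,::-1]
    cv2.imwrite(f"pics/{n}9.png",cv2.resize(im,None,fx=6,fy=6,interpolation=cv2.INTER_CUBIC))
E
```

```text
t 18.32 pos [ 0.5195 -0.0324  0.093 ] q [ 0.3147  0.2619 -0.5172 -0.0009 -0.7959 -0.6329] 
F [-1.0056 -0.2253  0.0944] M [0.0742 0.0407 0.016 ] w 0.0412 j6eff 0.05014461698010564
jaw yaw 161.73 tool axes
 [[-0.0042 -0.3135 -0.9496]
 [-0.0007 -0.9496  0.3135]
 [-1.      0.002   0.0038]]
target [ 0.5213 -0.0326  0.096 ] delta cm tool [-0.3  -0.03 -0.17]
  roll 360.2 -> jaw -198.5 q6 if same sign [ 324. -396.]
```

View pics/scene9.png

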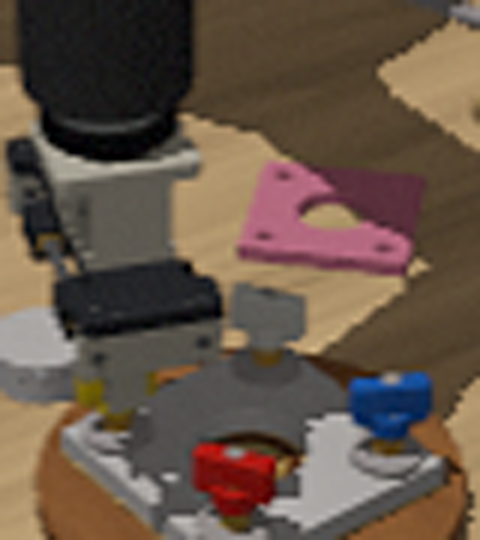

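The gripper is on yellow. The white knob has turned. Close.

Request:
step_arm([
  [0,0,0,0,1],
  [0,0,0,0,1],
  [0,0,0,0,1],
  [0,0,0,0,1],
  [0,0,0,0,1],
  [0,0,0,0,1],
  [0,0,0,0,1],
  [0,0,0,0,1],
  [0,0,0,1,1],
  [0,0,0,2,1],
])

```text
t: 19.2
eef_pos: [0.5216, -0.0315, 0.0962]
ee_rot: [-2.521, 1.57, 0.267]
force: [-3.7, 1.4, 6.3]
width: 0.0134
```

```bash
python3 nav.py | grep -v "^ \["
```

```text
t 19.2 pos [ 0.5216 -0.0315  0.0962] q [ 0.3155  0.2578 -0.5137  0.0001 -0.7984 -0.6685] 
F [-3.6539  1.3912  6.3083] M [0.865  0.8931 0.0606] w 0.0134 j6eff 0.35822493955492973
jaw yaw 159.78 tool axes
```

Request:
step_arm([
  [0,0,0,0.8,1],
  [0,0,0,1.6,1],
  [0,0,0,2.4,1],
  [0,0,0,3.2,1],
  [0,0,0,4,1],
  [0,0,0,4.8,1],
  [0,0,0,5.6,1],
  [0,0,0,6.4,1],
  [0,0,0,7.2,1],
  [0,0,0,8,1],
])

```text
t: 20.03
eef_pos: [0.5216, -0.0316, 0.0962]
ee_rot: [-2.409, 1.57, 0.24]
force: [-2.9, 1.1, 5.9]
width: 0.0134
```

```bash
python3 nav.py | grep -v "^ \["
```

```text
t 20.03 pos [ 0.5216 -0.0316  0.0962] q [ 0.3155  0.2578 -0.5138  0.0001 -0.7984 -0.8081] 
F [-2.8681  1.1166  5.8806] M [0.7545 0.8624 0.0356] w 0.0134 j6eff 0.22600252646952868
jaw yaw 151.78 tool axes
```

Request:
step_arm([
  [0,0,0,0.8,1],
  [0,0,0,1.6,1],
  [0,0,0,2.4,1],
  [0,0,0,3.2,1],
  [0,0,0,4,1],
  [0,0,0,4.8,1],
  [0,0,0,5.6,1],
  [0,0,0,6.4,1],
  [0,0,0,7.2,1],
  [0,0,0,8,1],
])

```text
t: 20.87
eef_pos: [0.5215, -0.0316, 0.0962]
ee_rot: [-2.285, 1.57, 0.225]
force: [-3.0, 2.2, 6.6]
width: 0.0136
```

```bash
python3 nav.py | grep -v "^ \["
```

```text
t 20.87 pos [ 0.5215 -0.0316  0.0962] q [ 0.3155  0.2579 -0.5138  0.0001 -0.7984 -0.9477] 
F [-3.0072  2.2313  6.5708] M [0.7988 0.8367 0.0875] w 0.0136 j6eff 0.22594543173909187
jaw yaw 143.78 tool axes
```

Request:
step_arm([
  [0,0,0,0.8,1],
  [0,0,0,1.6,1],
  [0,0,0,2.4,1],
  [0,0,0,3.2,1],
  [0,0,0,4,1],
  [0,0,0,4.8,1],
  [0,0,0,5.6,1],
  [0,0,0,6.4,1],
  [0,0,0,7.2,1],
  [0,0,0,8,1],
])

```text
t: 21.7
eef_pos: [0.5216, -0.0315, 0.0962]
ee_rot: [-2.167, 1.57, 0.203]
force: [-2.8, 2.0, 6.1]
width: 0.0133
```

```bash
python3 nav.py | grep -v "^ \["
```

```text
t 21.7 pos [ 0.5216 -0.0315  0.0962] q [ 0.3155  0.2578 -0.5138  0.0001 -0.7984 -1.0872] 
F [-2.8121  2.0085  6.0985] M [0.8218 0.8829 0.2937] w 0.0133 j6eff 0.03828215296380222
jaw yaw 135.79 tool axes
```

Request:
step_arm([
  [0.01,0,0,2,1],
  [0.02,0,0,4,1],
  [0.03,0,0,6,1],
  [0.04,0,0,8.5,1],
  [0.05,0,0,11,1],
  [0.06,0,0,13,1],
  [0.06,0,0,13,1],
  [0.06,0,0,13,0.7],
  [0.06,0,0,13,0.5],
  [0.06,0,0,13,0.5],
])

```text
t: 22.53
eef_pos: [0.5214, -0.0318, 0.0949]
ee_rot: [-2.25, 1.571, -0.107]
force: [-0.1, 0.7, 0.2]
width: 0.028
```

```bash
python3 nav.py blue 0.127 62|head -8
```

```text
t 22.53 pos [ 0.5214 -0.0318  0.0949] q [ 0.3152  0.2596 -0.515   0.0001 -0.796  -1.3136] 
F [-0.1023  0.6573  0.2404] M [ 0.0772 -0.1873  0.0215] w 0.028 j6eff -0.0004206291941954987
jaw yaw 122.8 tool axes
 [[ 0.0002 -0.8405 -0.5417]
 [-0.     -0.5417  0.8405]
 [-1.     -0.0001 -0.0001]]
target [0.6247 0.0836 0.127 ] delta cm tool [ -3.2  -14.94   4.09]
  roll 330.8 -> jaw -208.0 q6 if same sign [ 256. -406.]
```

Request:
step_arm([
  [-2,0,0,0,0.5],
  [-3.2,-1,0.3,-6,0.5],
  [-3.2,-4.5,1.2,-13,0.5],
  [-3.2,-8.4,2.3,-20,0.5],
  [-3.2,-12.2,3.3,-27,0.5],
  [-3.2,-14.6,4,-29.2,0.5],
  [-3.2,-14.9,4.1,-29.2,0.5],
  [-2,-14.9,4.1,-29.2,0.5],
  [-0.1,-14.9,4.1,-29.2,0.5],
  [-0.1,-14.9,4.1,-29.2,0.8],
])

```text
t: 23.37
eef_pos: [0.6213, 0.0822, 0.0918]
ee_rot: [0.727, 1.565, -2.905]
force: [-0.4, -0.9, -2.2]
width: 0.0406
```

```bash
python3 nav.py blue 0.096 62|head -8; python3 - <<'E'
from h import *
for n,(a,b,c,d) in dict(scene=(230,120,320,220)).items():
    f=grab_frame(n); im=f["pixels"][b:d,a:c,::-1]
    cv2.imwrite(f"pics/{n}10.png",cv2.resize(im,None,fx=6,fy=6,interpolation=cv2.INTER_CUBIC))
E
```

```text
t 23.37 pos [0.6213 0.0822 0.0918] q [ 0.4418  0.4151 -0.278  -0.0017 -0.8838 -0.9314] 
F [-0.3934 -0.8705 -2.2398] M [-0.0361  0.1025  0.0028] w 0.0406 j6eff 0.014282533375080675
jaw yaw 151.89 tool axes
 [[-0.0061 -0.4712 -0.882 ]
 [-0.0015 -0.882   0.4712]
 [-1.      0.0042  0.0047]]
target [0.6247 0.0836 0.096 ] delta cm tool [-0.42 -0.28 -0.24]
  roll 359.9 -> jaw -208.0 q6 if same sign [ 307. -413.]
```

View pics/scene10.png

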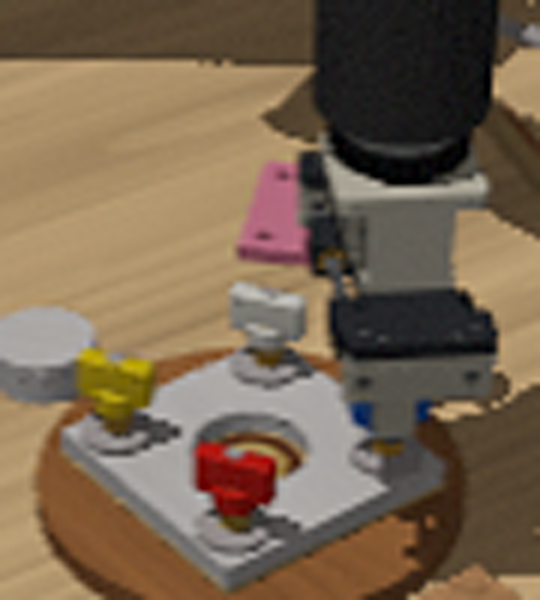

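The gripper is on blue, and the other three stay where they were left. Close.

Request:
step_arm([
  [0,0,0,0,1],
  [0,0,0,0,1],
  [0,0,0,0,1],
  [0,0,0,0,1],
  [0,0,0,0,1],
  [0,0,0,0,1],
  [0,0,0,0,1],
  [0,0,0,0,1],
  [0,0,0,1,1],
  [0,0,0,2,1],
])

```text
t: 24.25
eef_pos: [0.6246, 0.0835, 0.0969]
ee_rot: [-2.5, 1.57, 0.118]
force: [-2.7, 0.4, 6.0]
width: 0.0136
```

```bash
python3 nav.py | grep -v "^ \["
```

```text
t 24.25 pos [0.6246 0.0835 0.0969] q [ 0.4424  0.4107 -0.2721  0.0004 -0.8871 -0.9666] 
F [-2.6619  0.3638  5.9601] M [0.1766 0.7906 0.0752] w 0.0136 j6eff 0.3553756233304739
jaw yaw 149.98 tool axes
```

Request:
step_arm([
  [0,0,0,0.8,1],
  [0,0,0,1.6,1],
  [0,0,0,2.4,1],
  [0,0,0,3.2,1],
  [0,0,0,4,1],
  [0,0,0,4.8,1],
  [0,0,0,5.6,1],
  [0,0,0,6.4,1],
  [0,0,0,7.2,1],
  [0,0,0,8,1],
])

```text
t: 25.08
eef_pos: [0.6245, 0.0835, 0.0969]
ee_rot: [-2.274, 1.57, 0.204]
force: [-3.2, 0.6, 6.1]
width: 0.0136
```

```bash
python3 nav.py | grep -v "^ \["
```

```text
t 25.08 pos [0.6245 0.0835 0.0969] q [ 0.4424  0.4107 -0.2721  0.0002 -0.8873 -1.1061] 
F [-3.1899  0.5676  6.0684] M [0.2742 1.0267 0.0471] w 0.0136 j6eff 0.22362054325640202
jaw yaw 141.98 tool axes
```

Request:
step_arm([
  [0,0,0,0.8,1],
  [0,0,0,1.6,1],
  [0,0,0,2.4,1],
  [0,0,0,3.2,1],
  [0,0,0,4,1],
  [0,0,0,4.8,1],
  [0,0,0,5.6,1],
  [0,0,0,6.4,1],
  [0,0,0,7.2,1],
  [0,0,0,8,1],
])

```text
t: 25.92
eef_pos: [0.6245, 0.0836, 0.0968]
ee_rot: [-2.152, 1.57, 0.186]
force: [-3.1, 1.3, 5.7]
width: 0.0134
```

```bash
python3 nav.py | grep -v "^ \["
```

```text
t 25.92 pos [0.6245 0.0836 0.0968] q [ 0.4426  0.4107 -0.2721  0.0002 -0.8873 -1.2454] 
F [-3.1294  1.3192  5.7427] M [0.4602 1.0139 0.3229] w 0.0134 j6eff -0.06697918055579066
jaw yaw 134.01 tool axes
```

Request:
step_arm([
  [0.01,0,0,1.8,1],
  [0.02,0,0,3.6,1],
  [0.03,0,0,5.4,1],
  [0.04,0,0,7.2,1],
  [0.05,0,0,9,1],
  [0.06,0,0,11,1],
  [0.06,0,0,11,1],
  [0.06,0,0,11,0.7],
  [0.06,0,0,11,0.5],
  [0.06,0,0,11,0.5],
])

```text
t: 26.75
eef_pos: [0.6244, 0.0834, 0.0953]
ee_rot: [-1.523, 1.571, 0.624]
force: [0.6, -0.3, -0.1]
width: 0.0282
```

```bash
python3 nav.py red 0.127 33|head -8
```

```text
t 26.75 pos [0.6244 0.0834 0.0953] q [ 0.4422  0.4125 -0.2733 -0.     -0.8848 -1.4371] 
F [ 0.5623 -0.3183 -0.1019] M [ 0.0563 -0.1613  0.0236] w 0.0282 j6eff -0.0003237518285459373
jaw yaw 123.0 tool axes
 [[ 0.0001 -0.8387 -0.5446]
 [ 0.0001 -0.5446  0.8387]
 [-1.     -0.0001  0.    ]]
target [ 0.6311 -0.0262  0.127 ] delta cm tool [-3.17  5.41 -9.56]
  roll 360.0 -> jaw -237.0 q6 if same sign [ 278. -442.]
```

Request:
step_arm([
  [-2,0,0,0,0.5],
  [-3.2,0.6,-1,0,0.5],
  [-3.2,2.3,-4,0,0.5],
  [-3.2,4.1,-7.3,0,0.5],
  [-3.2,5.3,-9.3,0,0.5],
  [-3.2,5.4,-9.5,0,0.5],
  [-2,5.4,-9.5,0,0.6],
  [-0.1,5.4,-9.5,0,0.6],
  [0,5.4,-9.5,0,0.7],
  [0,5.4,-9.5,0,1],
])

```text
t: 27.58
eef_pos: [0.6298, -0.0255, 0.0939]
ee_rot: [1.21, 1.568, -2.926]
force: [-0.8, 0.2, 0.9]
width: 0.027
```

```bash
python3 nav.py red 0.095 33|head -8; python3 - <<'E'
from h import *
for n,(a,b,c,d) in dict(scene=(230,120,320,220)).items():
    f=grab_frame(n); im=f["pixels"][b:d,a:c,::-1]
    cv2.imwrite(f"pics/{n}11.png",cv2.resize(im,None,fx=6,fy=6,interpolation=cv2.INTER_CUBIC))
E
```

```text
t 27.58 pos [ 0.6298 -0.0255  0.0939] q [ 0.2686  0.4161 -0.271  -0.0002 -0.8866 -1.263 ] 
F [-0.832   0.2245  0.9132] M [ 0.0566 -0.197  -0.0331] w 0.027 j6eff -0.0024308444699272513
jaw yaw 123.02 tool axes
 [[-0.0029 -0.8385 -0.5449]
 [-0.0006 -0.5449  0.8385]
 [-1.      0.0028  0.001 ]]
target [ 0.6311 -0.0262  0.095 ] delta cm tool [-0.11 -0.06 -0.13]
  roll 360.0 -> jaw -237.0 q6 if same sign [ 288. -432.]
```

View pics/scene11.png

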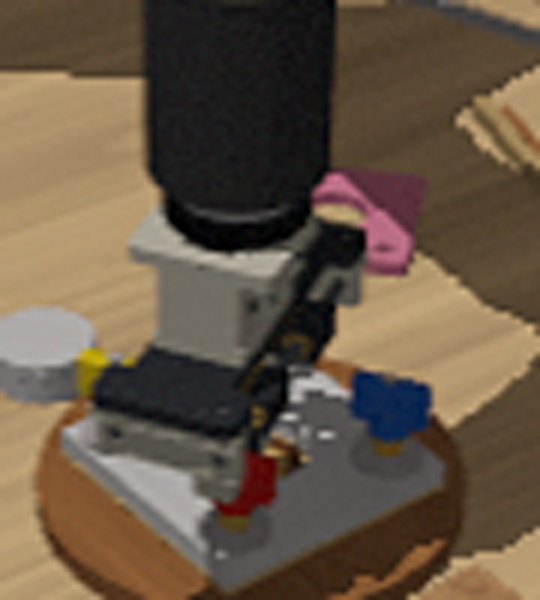

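Request:
step_arm([
  [0,0,0,0,1],
  [0,0,0,0,1],
  [0,0,0,0,1],
  [0,0,0,0,1],
  [0,0,0,0,1],
  [0.02,0,0,4,1],
  [0.04,0,0,8,1],
  [0.06,0,0,12,1],
  [0.08,0,0,16,1],
  [0.1,0,0,20,1],
])

```text
t: 28.47
eef_pos: [0.6314, -0.0253, 0.0951]
ee_rot: [-1.63, 1.569, 0.165]
force: [-0.2, 2.1, 2.0]
width: 0.0137
```

```bash
python3 nav.py | grep -v "^ \["
```

```text
t 28.47 pos [ 0.6314 -0.0253  0.0951] q [ 0.2684  0.4148 -0.27    0.0002 -0.8844 -1.6151] 
F [-0.2275  2.0722  1.9625] M [ 0.7298 -0.1887  0.4106] w 0.0137 j6eff 0.9903682395815849
jaw yaw 102.84 tool axes
```

Request:
step_arm([
  [0.02,0,0,5,1],
  [0.05,0,0,10,1],
  [0.07,0,0,15,1],
  [0.1,0,0,20,1],
  [0.13,0,0,25,1],
  [0.13,0,0,25,1],
  [0.13,0,0,25,1],
  [0.13,0,0,25,0.7],
  [0.13,0,0,25,0.5],
  [0.13,0,0,25,0.5],
])

```text
t: 29.3
eef_pos: [0.6303, -0.0258, 0.0927]
ee_rot: [1.86, 1.57, -3.06]
force: [0.0, -0.1, -0.4]
width: 0.028
```

```bash
python3 nav.py white 0.127 33|head -12
```

```text
t 29.3 pos [ 0.6303 -0.0258  0.0927] q [ 0.2679  0.4172 -0.2726 -0.0002 -0.8819 -2.0468] 
F [ 0.0203 -0.0967 -0.3883] M [ 0.0071 -0.1684  0.0976] w 0.028 j6eff 0.0334215781185776
jaw yaw 78.07 tool axes
 [[-0.0009 -0.9784  0.2068]
 [-0.0001  0.2068  0.9784]
 [-1.      0.0009 -0.0003]]
target [0.5149 0.0772 0.127 ] delta cm tool [-3.42 13.43  7.7 ]
  roll 315.1 -> jaw -237.0 q6 if same sign [ 198. -432.]
  roll 135.1 -> jaw -57.0 q6 if same sign [  18. -252.]
  roll -44.9 -> jaw 123.0 q6 if same sign [-162.  -72.]
  roll -224.9 -> jaw 303.0 q6 if same sign [-342.  108.]
```

Request:
step_arm([
  [-2.2,0,0,0,0.5],
  [-3.3,0.8,0.5,-7,0.5],
  [-3.3,4,2.3,-14,0.5],
  [-3.3,7.4,4.2,-21,0.5],
  [-3.3,10.8,6.2,-28,0.5],
  [-3.3,13,7.5,-35,0.5],
  [-3.3,13.4,7.7,-41,0.5],
  [-3,13.4,7.7,-45,0.5],
  [-1.5,13.4,7.7,-45,0.5],
  [-0.2,13.4,7.7,-45,0.6],
])

```text
t: 30.13
eef_pos: [0.5157, 0.0779, 0.0951]
ee_rot: [-1.559, 1.57, 0.59]
force: [0.9, -0.3, -0.5]
width: 0.0407
```

```bash
python3 nav.py white 0.095 33|head -8; python3 - <<'E'
from h import *
for n,(a,b,c,d) in dict(scene=(230,120,320,220)).items():
    f=grab_frame(n); im=f["pixels"][b:d,a:c,::-1]
    cv2.imwrite(f"pics/{n}12.png",cv2.resize(im,None,fx=6,fy=6,interpolation=cv2.INTER_CUBIC))
E
```

```text
t 30.13 pos [0.5157 0.0779 0.0951] q [ 0.5265  0.2577 -0.5173 -0.0001 -0.7944 -1.5191] 
F [ 0.8782 -0.2811 -0.4554] M [ 0.0367 -0.1593 -0.0412] w 0.0407 j6eff 0.2661032974720001
jaw yaw 123.12 tool axes
 [[ 0.0011 -0.8375 -0.5464]
 [ 0.0007 -0.5464  0.8375]
 [-1.     -0.0013  0.    ]]
target [0.5149 0.0772 0.095 ] delta cm tool [ 0.01  0.1  -0.01]
  roll 360.1 -> jaw -237.0 q6 if same sign [ 273. -447.]
```

View pics/scene12.png

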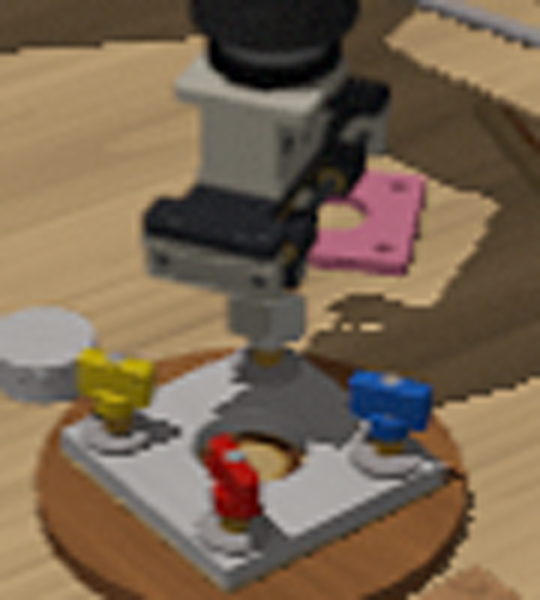

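Red has turned by its 45°. The gripper is over white; close and begin.

Request:
step_arm([
  [0,0,0,0,1],
  [0,0.1,0,0,1],
  [0,0.1,0,0,1],
  [0,0.1,0,0,1],
  [0,0.1,0,0,1],
  [0,0.1,0,0,1],
  [0,0.1,0,0,1],
  [0,0.1,0,0,1],
  [0,0.1,0,0,1],
  [0.02,0.1,0,4,1],
])

```text
t: 31.02
eef_pos: [0.515, 0.0775, 0.0956]
ee_rot: [-1.181, 1.57, 0.898]
force: [-3.9, 4.3, 5.0]
width: 0.0138
```

```bash
python3 nav.py | grep -v "^ \["
```

```text
t 31.02 pos [0.515  0.0775 0.0956] q [ 0.5263  0.2561 -0.5179 -0.0006 -0.7957 -1.589 ] 
F [-3.8559  4.3142  5.0099] M [1.7182 1.4124 0.3948] w 0.0138 j6eff 2.203584462404251
jaw yaw 119.09 tool axes
```

Request:
step_arm([
  [0.03,0,0,5,1],
  [0.06,0,0,11,1],
  [0.09,0,0,17,1],
  [0.12,0,0,23,1],
  [0.15,0,0,29,1],
  [0.18,0,0,35,1],
  [0.21,0,0,41,1],
  [0.21,0,0,41,1],
  [0.21,0,0,41,1],
  [0.21,0,0,41,0.7],
])

```text
t: 31.85
eef_pos: [0.5151, 0.0777, 0.0936]
ee_rot: [-0.561, 1.569, 0.801]
force: [-0.3, -0.4, 0.4]
width: 0.0166
```

```bash
python3 nav.py yellow 0.127 32.8|head -12
```

```text
t 31.85 pos [0.5151 0.0777 0.0936] q [ 0.5264  0.2588 -0.52   -0.0006 -0.7904 -2.3059] 
F [-0.2882 -0.4211  0.4267] M [ 0.0349 -0.1858 -0.0173] w 0.0166 j6eff -0.014213773829396814
jaw yaw 78.02 tool axes
 [[ 0.0011 -0.9782  0.2076]
 [ 0.0012  0.2076  0.9782]
 [-1.     -0.0009  0.0014]]
target [ 0.5213 -0.0326  0.127 ] delta cm tool [ -3.36  -2.89 -10.65]
  roll 315.2 -> jaw -237.2 q6 if same sign [ 183. -447.]
  roll 135.2 -> jaw -57.2 q6 if same sign [   3. -267.]
  roll -44.8 -> jaw 122.8 q6 if same sign [-177.  -87.]
  roll -224.8 -> jaw 302.8 q6 if same sign [-357.   93.]
```

Request:
step_arm([
  [0,0,0,0,0.5],
  [-2.2,0,0,0,0.5],
  [-3.3,-0.3,-1.2,-7,0.5],
  [-3.3,-1.2,-4.7,-14,0.5],
  [-3.3,-2.2,-8.2,-21,0.5],
  [-3.3,-2.8,-10.3,-28,0.5],
  [-3.3,-2.9,-10.6,-35,0.5],
  [-3.3,-2.9,-10.6,-41,0.5],
  [-2.2,-2.9,-10.6,-44.8,0.5],
  [-0.2,-2.9,-10.6,-44.8,0.6],
])

```text
t: 32.68
eef_pos: [0.5231, -0.0331, 0.0966]
ee_rot: [-2.006, 1.566, 0.141]
force: [-0.1, 0.8, 0.8]
width: 0.0409
```

```bash
python3 nav.py yellow 0.095 33|head -8; python3 - <<'E'
from h import *
for n,(a,b,c,d) in dict(scene=(230,120,320,220)).items():
    f=grab_frame(n); im=f["pixels"][b:d,a:c,::-1]
    cv2.imwrite(f"pics/{n}13.png",cv2.resize(im,None,fx=6,fy=6,interpolation=cv2.INTER_CUBIC))
E
```

```text
t 32.68 pos [ 0.5231 -0.0331  0.0966] q [ 0.3121  0.2576 -0.5134  0.0012 -0.7949 -1.3072] 
F [-0.1035  0.8164  0.8017] M [ 0.1337 -0.1631 -0.0375] w 0.0409 j6eff 1.327921561896801
jaw yaw 123.03 tool axes
 [[ 0.0049 -0.8384 -0.5451]
 [ 0.0007 -0.5451  0.8384]
 [-1.     -0.0045 -0.0021]]
target [ 0.5213 -0.0326  0.095 ] delta cm tool [0.16 0.13 0.14]
  roll 360.0 -> jaw -237.0 q6 if same sign [ 285. -435.]
```

View pics/scene13.png

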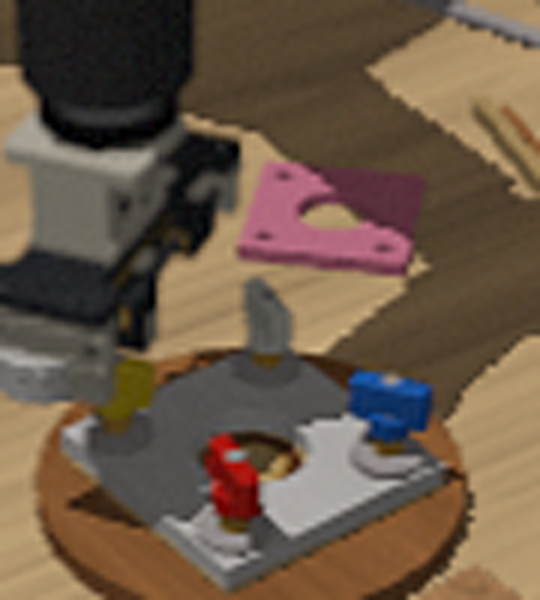

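White has turned too. Closing on yellow.

Request:
step_arm([
  [0,0,0,0,1],
  [0,0,0,0,1],
  [0,0,0,0,1],
  [0,0,0,0,1],
  [0,0,0,0,1],
  [0,0,0,0,1],
  [0,0,0,0,1],
  [0,0,0,0,1],
  [0,0,0,0,1],
  [0.02,0,0,4,1],
])

```text
t: 33.57
eef_pos: [0.5215, -0.0321, 0.0955]
ee_rot: [-1.47, 1.57, 0.605]
force: [-3.5, 4.8, 4.8]
width: 0.0138
```

```bash
python3 nav.py | grep -v "^ \["
```

```text
t 33.57 pos [ 0.5215 -0.0321  0.0955] q [ 0.3142  0.2586 -0.5146 -0.0005 -0.7964 -1.3804] 
F [-3.4865  4.826   4.7963] M [1.8367 1.0925 0.389 ] w 0.0138 j6eff 2.2334718704223633
jaw yaw 118.89 tool axes
```

Request:
step_arm([
  [0.03,0,0,5,1],
  [0.06,0,0,11,1],
  [0.09,0,0,17,1],
  [0.12,0,0,23,1],
  [0.15,0,0,29,1],
  [0.18,0,0,35,1],
  [0.21,0,0,41,1],
  [0.21,0,0,41,1],
  [0.21,0,0,41,1],
  [0.21,0,0,41,0.7],
])

```text
t: 34.4
eef_pos: [0.5216, -0.0321, 0.0935]
ee_rot: [-0.906, 1.569, 0.452]
force: [0.3, 0.1, -0.5]
width: 0.0163
```

```bash
python3 nav.py blue 0.127 33|head -12
```

```text
t 34.4 pos [ 0.5216 -0.0321  0.0935] q [ 0.3141  0.2613 -0.5168 -0.0003 -0.7911 -2.0972] 
F [ 0.2911  0.0815 -0.4843] M [-0.0177 -0.1599  0.0079] w 0.0163 j6eff -0.008093257492873818
jaw yaw 77.82 tool axes
 [[ 0.0015 -0.9775  0.2109]
 [ 0.0007  0.2109  0.9775]
 [-1.     -0.0013  0.001 ]]
target [0.6247 0.0836 0.127 ] delta cm tool [-3.33 -7.65 13.49]
  roll 314.8 -> jaw -237.0 q6 if same sign [ 195. -435.]
  roll 134.8 -> jaw -57.0 q6 if same sign [  15. -255.]
  roll -45.2 -> jaw 123.0 q6 if same sign [-165.  -75.]
  roll -225.2 -> jaw 303.0 q6 if same sign [-345.  105.]
```

Request:
step_arm([
  [0,0,0,0,0.5],
  [-2.2,0,0,0,0.5],
  [-3.3,-0.8,1.4,-7,0.5],
  [-3.3,-2.5,4.5,-14,0.5],
  [-3.3,-4.4,7.8,-21,0.5],
  [-3.3,-6.2,11,-28,0.5],
  [-3.3,-7.5,13.2,-35,0.5],
  [-3.3,-7.6,13.5,-41,0.5],
  [-2.2,-7.6,13.5,-45.2,0.5],
  [-0.2,-7.6,13.5,-45.2,0.6],
])

```text
t: 35.23
eef_pos: [0.6261, 0.0842, 0.0962]
ee_rot: [-1.894, 1.566, 0.258]
force: [-0.3, 0.8, -0.0]
width: 0.0404
```

```bash
python3 nav.py blue 0.095 33|head -8; python3 - <<'E'
from h import *
for n,(a,b,c,d) in dict(scene=(230,120,320,220)).items():
    f=grab_frame(n); im=f["pixels"][b:d,a:c,::-1]
    cv2.imwrite(f"pics/{n}14.png",cv2.resize(im,None,fx=6,fy=6,interpolation=cv2.INTER_CUBIC))
E
```

```text
t 35.23 pos [0.6261 0.0842 0.0962] q [ 0.4427  0.4119 -0.2722  0.001  -0.8824 -1.4322] 
F [-0.3451  0.7737 -0.0044] M [ 0.0569 -0.1389  0.0024] w 0.0404 j6eff 1.384909562766552
jaw yaw 123.34 tool axes
 [[ 0.0043 -0.8354 -0.5496]
 [ 0.0011 -0.5496  0.8354]
 [-1.     -0.0042 -0.0014]]
target [0.6247 0.0836 0.095 ] delta cm tool [0.12 0.15 0.02]
  roll 360.3 -> jaw -237.0 q6 if same sign [ 278. -442.]
```

View pics/scene14.png

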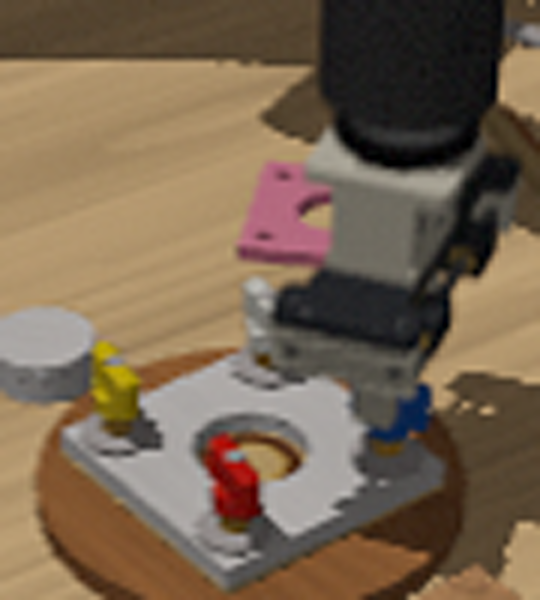

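Yellow has turned and the gripper is over blue. Close.

Request:
step_arm([
  [0,0,0,0,1],
  [0,0,0,0,1],
  [0,0,0,0,1],
  [0,0,0,0,1],
  [0,0,0,0,1],
  [0,0,0,0,1],
  [0,0,0,0,1],
  [0,0,0,0,1],
  [0,0,0,0,1],
  [0.02,0,0,4,1],
])

```text
t: 36.12
eef_pos: [0.6245, 0.0836, 0.0954]
ee_rot: [-1.691, 1.569, 0.388]
force: [-2.9, 4.0, 6.8]
width: 0.0133
```

```bash
python3 nav.py | grep -v "^ \["
```

```text
t 36.12 pos [0.6245 0.0836 0.0954] q [ 0.4425  0.4118 -0.2742  0.0001 -0.8832 -1.5056] 
F [-2.8796  3.9556  6.8362] M [1.4045 1.0865 0.3474] w 0.0133 j6eff 2.2436846047639847
jaw yaw 119.09 tool axes
```

Request:
step_arm([
  [0.03,0,0,5,1],
  [0.06,0,0,11,1],
  [0.09,0,0,17,1],
  [0.12,0,0,23,1],
  [0.15,0,0,29,1],
  [0.18,0,0,35,1],
  [0.21,0,0,41,1],
  [0.21,0,0,41,1],
  [0.21,0,0,41,1],
  [0.21,0,0,41,0.7],
])

```text
t: 36.95
eef_pos: [0.6245, 0.0839, 0.0933]
ee_rot: [-0.829, 1.569, 0.533]
force: [0.1, -0.0, -0.1]
width: 0.0161
```

Request:
step_arm([
  [0,0,0,0,0.5],
  [-1,0,0,0,0.5],
  [-4,0,0,0,0.5],
  [-8,0,0,0,0.5],
  [-11,0,0,0,0.4],
  [-11,-3,0,0,0.4],
  [-11,-6,0,0,0.4],
  [-11,-6,0,0,0.4],
  [-11,-6,0,0,0.4],
  [-11,-6,0,0,0.4],
])

```text
t: 37.78
eef_pos: [0.6824, 0.0701, 0.2019]
ee_rot: [2.187, 1.57, -2.736]
force: [-0.4, 0.4, 0.2]
width: 0.0528
```

```bash
python3 nav.py; python3 - <<'E'
from h import *
for n,(a,b,c,d) in dict(scene=(220,60,330,230),top=(190,110,310,225)).items():
    f=grab_frame(n); im=f["pixels"][b:d,a:c,::-1]
    cv2.imwrite(f"pics/{n}15.png",cv2.resize(im,None,fx=4,fy=4,interpolation=cv2.INTER_CUBIC))
E
python3 meas.py
```

```text
t 37.78 pos [0.6824 0.0701 0.2019] q [ 0.3858  0.4028 -0.0178  0.     -1.1513 -2.1669] 
F [-0.4297  0.3694  0.24  ] M [ 0.0429 -0.1317  0.0142] w 0.0528 j6eff 0.01676206011325121
jaw yaw 77.95 tool axes
 [[-0.001  -0.978   0.2087]
 [-0.0004  0.2087  0.978 ]
 [-1.      0.0009 -0.0007]]
red scene 82 top pca [ 0.6336 -0.0285] -10.7 z95 0.0886 sil [ 0.6324 -0.0291] -14.9 22.8
red top 102 top pca [ 0.6309 -0.0264] 170.0 z95 0.0895 sil [ 0.63  -0.026] -8.2 27.5
white scene 72 top pca [0.5181 0.0749] -9.7 z95 0.0885 sil [0.5177 0.0737] -16.1 20.0
white top 109 top pca [0.5139 0.0771] 168.3 z95 0.0896 sil [0.5138 0.0776] -9.2 24.5
yellow scene 70 top pca [ 0.523 -0.034] -8.8 z95 0.0888 sil [ 0.5236 -0.0344] -15.4 20.8
yellow top 103 top pca [ 0.5208 -0.0328] 170.7 z95 0.0896 sil [ 0.5203 -0.0319] -10.5 21.4
blue scene 79 top pca [0.6274 0.0808] -8.0 z95 0.0883 sil [0.6269 0.0801] -16.4 23.3
blue top 108 top pca [0.6244 0.0834] 170.1 z95 0.0896 sil [0.6259 0.0835] -9.8 26.8
```

View pics/scene15.png

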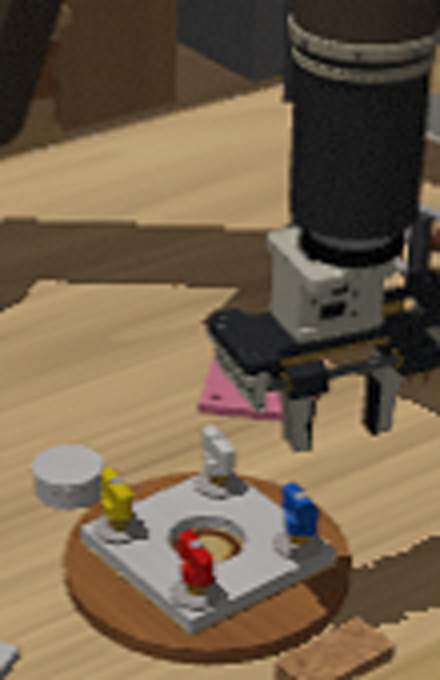

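View pics/top15.png

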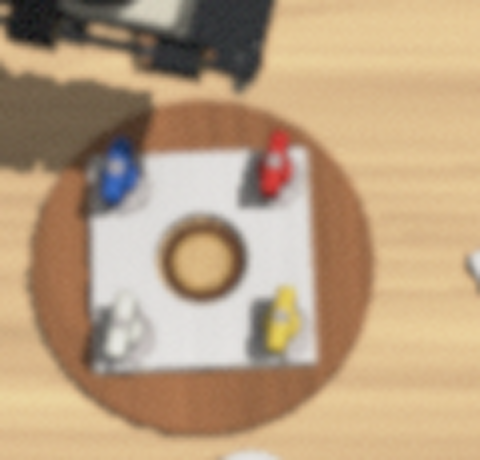

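```bash
python3 - <<'E'
from h import *
f=grab_frame("top")
P=unproj(f,np.stack(np.meshgrid(np.arange(512),np.arange(384)),-1).reshape(-1,2),f["range_z"].ravel())
u=np.array([np.cos(np.radians(-12)),np.sin(np.radians(-12))]); v=np.array([-u[1],u[0]])
for k,c in dict(red=(.631,-.0261),white=(.515,.0774),yellow=(.5214,-.0318),blue=(.6245,.0836)).items():
    d=P[:,:2]-c; m=(abs(d@u)<.019)&(abs(d@v)<.005)&(P[:,2]>.08)&(P[:,2]<.1)
    print(k,m.sum(),np.median(P[m,2]).round(4),P[m,2].std().round(4))
d=np.abs(P[:,:2]-[.573,.0255]).max(1); m=(d<.075)&(P[:,2]>.03)&(P[:,2]<.042)
A=np.c_[P[m,:2]-[.573,.0255],np.ones(m.sum())]; s=np.linalg.lstsq(A,P[m,2],rcond=None)[0]; print("plate plane",s)
ql=P[m][:,:2]; print(cv2.minAreaRect((ql*1000).astype(np.float32)))
for t in ["sanding_block","washer_tin","brace_sticks","chisel","glue","mallet"]:
    b=boxes_of(t,"top"); print(t,[(round(x["conf"],2),x["extent"]) for x in b[:1]])
E
```

```text
red 48 0.0861 0.0024
white 47 0.0883 0.0028
yellow 51 0.0871 0.0026
blue 46 0.0877 0.0025
plate plane [-0.00155609 -0.0003566   0.03562247]
((572.9605712890625, 25.644805908203125), (150.1582794189453, 149.48924255371094), 89.76249694824219)
sanding_block [(0.69, [212.6, 144.7, 223.5, 160.9])]
washer_tin [(0.8, [241.5, 223.4, 263.9, 247.6])]
brace_sticks []
chisel [(0.8, [391.6, 213.6, 402.5, 285.4])]
glue [(0.32, [254.5, 144.9, 260.4, 159.9])]
mallet [(0.7, [374.1, 146.2, 419.6, 235.6])]
```

Sink after removing the depth bias is about 3 mm, which matches 60° past bite. The plate is level and in place, and the gripper is clear. Handing in.

```bash
python3 -c "
from station import *
print(job_done()); print(get_state()['t'])"
```

```text
the job is handed in; nothing more can be done
None
the job is handed in; nothing more can be done
```

I tightened all four knobs in the order red, white, yellow, blue in two passes, then let go and handed the job in at about 38 s. The flange forces can't be measured from here, so I don't know for certain that each one ended between 19 and 48 N.

**First pass:** I turned each knob in 8° steps until the wrist torque jumped from about 0.05 to 0.3 N m. Then I turned it far enough to be an estimated 11 to 19° past the bite.

**Second pass:** I gave each knob another 45°.

**Last checks:**
- **Knobs:** all four bars lie at about -8° to -16° in the pictures (commanded -12°). After allowing for depth bias, they sank about 3 mm on average, which fits about 60° past the bite. A rougher first reading gave only 2.0 to 2.4 mm.
- **Plate:** it is level to about 0.002 rad and has not moved by more than about 1 mm.
- **Gripper:** it is open, about 10 cm above the knobs and touching nothing.
- **Bystanders:** the tin was found where it started, and the chisel and mallet boxes match where they lay in the first picture. The networks missed the brace sticks in the last picture, and the boxes for the sanding block and glue landed on knobs instead. The arm went nowhere near any of those three.

**Regrips on red:** the first two grips on red landed on its wider hub, 24 and 22 mm apart instead of 14. I raised the gripper and regripped before feeling for the bite, and used that height for the other knobs.

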